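# Scoop nuts from a tilt-out bin

## Robot

A 6-joint arm with a two-finger parallel gripper is mounted at the origin on a cart in front of the work surface, level with it; the furniture and walls round the work are solid. World frame = base frame: x ahead of the robot, y to its left, z up, the work surface at z = 0. Lengths are in m, angles in rad, forces in N, time in s.
With the tool pointing down it reaches from about 0.3 to 0.75 m from the base axis. Payload 8.5 kg.
Tool frame: the origin (TCP) lies on the centre line of the jaws, within the pads' length; the fingertips stand 17 mm ahead of it and the grasp point (between the pads) lies 2 mm behind it; z points along the fingers, y is the direction in which the jaws open and shut (so a half turn about z gives the same grasp; the last joint's range is limited). The gripper opens to 88 mm and grips with 3 to 60 N. Pads are 18 mm wide; open, the fingers measure 123 mm over their backs; the gripper's body (75 mm by 187 mm) begins 45 mm behind the grasp point.
Start: joints at [-1.438, 0.381, 1.297, -0, 1.464, -0.215], TCP at [0.187, -0.517, 0.256] pointing down, gripper open.
Joint ranges: [-3.11, 3.11], [-0.89, 2.33], [0.22, 2.48], [-1.42, 4.56], [0.17, 2.85], [-2.88, 2.88]. Speed limits (rad/s): [2.39, 2.39, 3.14, 3.14, 3.14, 3.14].

## Interface

Orientations are given as a unit quaternion [x, y, z, w].
In Python, from station import ctrl gives the robot as it stands.
- The arm moves only by the tool arm_command, never from a script. Its argument "rows" is a list that holds one entry, the list of rows, each a list of 7 numbers: the shift along the tool's x, y, z in cm, then the turn, a rotation vector about the tool's x, y, z in rad, then the opening, from 0 (shut) to 1 (fully open). A call has 1 to 12 rows; each row is the pose to reach, as a shift and turn from the pose commanded when the call began, along the tool's axes at that moment; what a row does not reach only later rows make up. A row lasts 1/8 s, in which the tool goes at most 62.5 mm and 10.7 degrees, less where a joint would pass 70% of its speed; a pose out of reach is approached as far as the arm can. A call with a gripper value outside its range is refused whole. The fingers move at their own pace and stop on an object; "squeeze" is the grip in N (left out, the last holds). Time passes only in rows, so rows that repeat a pose let the fingers close. It gives the time, the measured TCP pose, the force and the opening at its end, in the units of the state.
- ctrl.get_obs(): the state, without advancing time (a new reading comes with each control period).
- ctrl.camera(name): name is "scene" or "top"; returns the picture (384x512x3 uint8, red, green, blue); there is no depth.
- ctrl.camera_params(name): a dict with "intrinsics" (3x3 intrinsics, pixels), "position" and "orientation" of the camera in the world. Camera axes: x right, y down, z forward; pixel columns grow to the right and rows downward; lengths in m; the calibration is good to about 2 mm. A picture is of the moment at which its call begins. camera_params takes no time and is no camera call.
- ctrl.sign_off(): hands the job in, once; it reports no verdict.
Trained networks look in the newest picture that a camera, given by its name, has taken for a name from the list of things; names that differ only in an ending like _2 or _b are one class to them, and where a whole thing is asked for, a point or a joint stands for the part that bears it (a point fixed in the world has none). Each returns a list of dicts, best first, with "confidence" (0 to 1); they miss things now and then, are a little off and sometimes report something else, mostly with a low value. They report only what shows in the picture. A call takes as long as a camera call. They do not tell look-alikes from the thing itself.
- ctrl.recognise(camera, label): "xyz" ([x, y, z] in m, in the coordinates of the camera as it stood for that picture, good to about 4 mm: the middle of the surface that is visible of it).
- ctrl.masks_of(camera, label): "region" (384x512 bool, what is visible of it).
The state is a dict: "time": time; "q": joint angles; "qvel": joint speeds; "joint_efforts": joint torques, N m; "ee_pos": TCP position; "ee_rot": TCP orientation; "wrist_force": force on the tool from outside, world axes, zero at the start; "wrist_torque": the same for the moment, N m; "width": finger opening in m.
Only numpy, scipy, OpenCV 4.12 (cv2) and the standard library are available. Lean on these libraries where they do the work, as an engineer would, in place of code of your own. Each camera call takes 0.05 s, during which the arm holds its last target.

## Task

Swing the tilt-out bin that holds the hex nuts fully forward, scoop nuts out of its mouth with the aluminium scoop and tip at least three of them into the round steel parts dish. Stand the scoop back on the bench on its pan and shut the bin fully. Spill no nuts, and leave the other two bins shut and the jar and the sanding block where they are.

Things in the scene. Friction and masses are not known exactly. Their poses are not given: they have to be found in the camera images.
- nut_bin (a joint): tilt of the bin that holds the hex nuts: 0 = shut, grows as its top swings towards the robot, 0.84 rad = its stop, fully out. Hinge friction (0.6 N m) holds it at any angle: about 7 N at the grip opens it, and as much, lifting and pushing its fin or rim up and back round the hinge, shuts it. Pushes under 8 N of the scoop in its trough do not move it
- spare_bin (a joint): the same for the empty bin (0 = shut). The three bins are alike: translucent, 100 mm wide (95 inside), each in a grey case 110 mm wide; the cases stand side by side, in any order, on a ply board
- plug_bin (a joint): the same for the bin that holds two round wooden hole-saw cores (0 = shut)
- nut_bin_hinge (a point): fixed point on the nut bin's level hinge line, mid-width, 45 mm above the bench. Axes are the case's: x into the case, away from the robot, y to the left, z up. The case's roof lies 132 to 136 mm above this point and begins 1 mm in front of it; the ply board's front edge is 30 mm in front of it, its top 27 mm below
- nut_bin_grip (a point): middle of the blue grip fin on the nut bin's front: upright fin 12 mm thick (along y), 34 mm high, standing 30 mm out from the front; this point is 14 mm behind its outer edge, and with the bin shut 27 mm in front of and 86 mm above the hinge. It turns with the bin; axes as at the hinge when shut
- nut_bin_rim (a point): middle of the front wall's top rim of the nut bin: 9 mm in front of and 110 mm above the hinge when shut, 89 mm in front of and 67 mm above it when fully out. The mouth is the opening behind this rim. The front is a flat sheet from here down to the hinge
- nut_bin_trough (a point): lowest inside line of the nut bin's floor when fully out, mid-width (then 1 mm in front of and 19 mm above the hinge; 13 mm behind, 14 mm above when shut). Fully out, the floor falls 42 mm long at 12 degrees from the front wall's foot to here, climbs 36 mm at 12 degrees behind, then at 48 degrees; the nuts gather there, some on the steep part
- nut_bin_in (a point): point inside the nut bin, mid-width, 35 mm behind and 10 mm above the hinge when shut; turns with the bin, axes as at the hinge when shut. Inside, the front wall is 43 mm in front of it, the lowest floor 18 mm below
- scoop_grip (a point): grip point of the scoop's black handle: straight, 14 mm wide (along y), 20 mm deep, rising backwards at 35 degrees from the pan; 24 mm of handle remain above this point. It lies 102 mm behind and 62 mm above the middle of the pan's underside. Axes are the scoop's: x from handle to open lip, y to the left, z up
- scoop_pan (a point): middle of the cast aluminium scoop's pan, 8 mm above its underside: pan 60 mm long (open lip 30 mm ahead of this point along x), 74 mm wide, floor 2 mm with a sharp lip, sides and back 24 mm high, sides falling towards the lip. The scoop stands by itself on the pan's flat underside; 0.1 to 0.16 kg
- dish_mid (a point): middle of the round stainless parts dish, 13 mm above the bench and 5 mm above the dish's inner floor: 132 mm wide at the rim, 104 mm at the floor, 41 mm high, 0.35 kg, loose on the bench on a rubber foot
- nail_jar_mid (a point): middle of a closed glass jar with black lid, 62 mm wide, 80 mm high: a bystander
- sander_mid (a point): middle of a wooden sanding block, 97 x 125 x 36 mm: a bystander
- nut_1_mid (a point): centre of a steel hex nut, 19 mm over the flats, 10 mm thick, 17 g; the seven nuts lie in one bin
- nut_2_mid (a point): centre of a steel hex nut, 19 mm over the flats, 10 mm thick, 17 g; the seven nuts lie in one bin
- nut_3_mid (a point): centre of a steel hex nut, 19 mm over the flats, 10 mm thick, 17 g; the seven nuts lie in one bin
- nut_4_mid (a point): centre of a steel hex nut, 19 mm over the flats, 10 mm thick, 17 g; the seven nuts lie in one bin
- nut_5_mid (a point): centre of a steel hex nut, 19 mm over the flats, 10 mm thick, 17 g; the seven nuts lie in one bin
- nut_6_mid (a point): centre of a steel hex nut, 19 mm over the flats, 10 mm thick, 17 g; the seven nuts lie in one bin
- nut_7_mid (a point): centre of a steel hex nut, 19 mm over the flats, 10 mm thick, 17 g; the seven nuts lie in one bin
- scoop: the scoop; origin in the middle of the pan's underside, axes as at scoop_grip, z up when it stands on its pan
There are look-alikes about, which are no part of the job. What is shaped like the scoop but red is not meant. Of the things shaped like the part that bears dish_mid, the bare steel one is meant.

How it is judged:
By the outcome, as a careful person would: the job done as asked, in the order asked, and still so for the second after the job is handed in, with the robot touching nothing.
It also fails if it takes over 72 s, if anything falls off the work surface, if the arm or the gripper's body presses on something with over 40 N, if the wrist force passes 120 N, or if a joint passes its speed limit or range.

## Working session

There is one attempt and no reset: what is moved stays moved. The work goes in short steps, Python scripts to look and compute and a tool call to move; the robot and the scene stay as the last step left them, time stands still between calls to the robot, and variables do not carry over. Pictures are saved under pics/ and viewed, and the job is handed in when it is done.

Besides the shell and the picture viewer there is one more tool, called after ">>>" as a command line: name --argument value ..., lists and objects as JSON in quotes. arm_command: Moves the arm, as the interface text tells. Its arguments: {"type":"object","properties":{"rows":{"type":"array","items":{"type":"array","items":{"type":"array","items":{"type":"number"}}}},"squeeze":{"type":"number"}},"required":["rows"]}

```bash
ls; mkdir -p pics
python3 - <<'E'
from station import ctrl
import cv2,numpy as np
for n in ["scene","top"]:
    im=ctrl.camera(n); cv2.imwrite(f"pics/{n}0.png",cv2.cvtColor(im,cv2.COLOR_RGB2BGR))
    p=ctrl.camera_params(n); print(n,p)
o=ctrl.get_obs();print(o)
E
```

```text
pics
scene {'intrinsics': array([[382.9538115 ,   0.        , 254.55348521],
       [  0.        , 382.9538115 , 200.44639876],
       [  0.        ,   0.        ,   1.        ]]), 'position': array([-0.25704984,  0.51332563,  0.63801964]), 'orientation': array([-0.41242333,  0.75552917, -0.44812712,  0.24138093])}
top {'intrinsics': array([[365.30776096,   0.        , 262.06055222],
       [  0.        , 365.30776096, 190.13217541],
       [  0.        ,   0.        ,   1.        ]]), 'position': array([ 0.41514828, -0.01878736,  1.11551653]), 'orientation': array([ 0.71407955, -0.6964995 ,  0.05263006, -0.04699914])}
{'time': 0.1, 'q': array([-1.43830625e+00,  3.81166663e-01,  1.29813105e+00,  8.39544327e-06,
        1.46359367e+00, -2.15303136e-01]), 'qvel': array([-0.00017088, -0.00189546, -0.00385983, -0.00084596, -0.00103168,
       -0.00203546]), 'joint_efforts': array([ 4.07814470e-03, -4.38653684e+01, -2.24912059e+01,  7.15203770e-02,
        3.42523924e-02, -6.77333901e-05]), 'ee_pos': array([ 0.18742244, -0.51685453,  0.25519725]), 'ee_rot': array([ 9.84917920e-01,  1.73021009e-01,  3.10499935e-05, -6.48634957e-04]), 'wrist_force': array([-0.72572291, -0.53199308, -0.55238651]), 'wrist_torque': array([ 0.01530088, -0.0322647 ,  0.0075591 ]), 'width': 0.08789801418788588}
```

View pics/scene0.png

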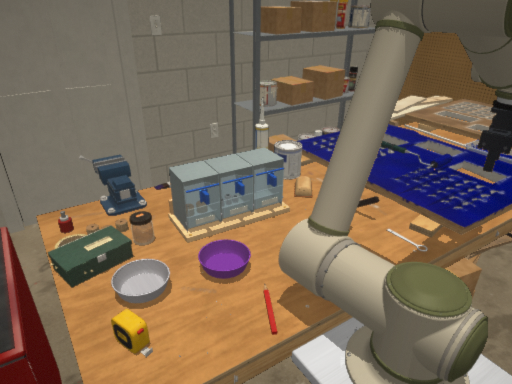

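View pics/top0.png

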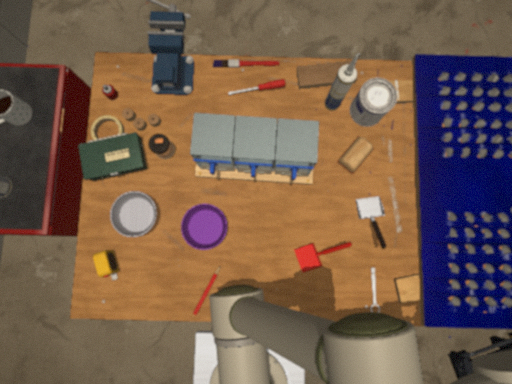

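```bash
cat > h.py <<'E'
from station import ctrl
import cv2,numpy as np
from scipy.spatial.transform import Rotation as R
def cam(n):
    p=ctrl.camera_params(n); return p["intrinsics"],np.array(p["position"]),R.from_quat(p["orientation"]).as_matrix()
def w(n,xyz):
    K,p,M=cam(n); return p+M@np.array(xyz)
def proj(n,P):
    K,p,M=cam(n); c=(np.array(P)-p)@M; u=c@K.T; return u[...,:2]/u[...,2:]
def ray(n,uv,z):
    K,p,M=cam(n); d=M@np.linalg.solve(K,[uv[0],uv[1],1]); return p+d*(z-p[2])/d[2]
def snap(n,f,scale=1,crop=None):
    im=ctrl.camera(n)
    if crop: im=im[crop[1]:crop[3],crop[0]:crop[2]]
    im=cv2.resize(im,None,fx=scale,fy=scale,interpolation=cv2.INTER_CUBIC)
    cv2.imwrite("pics/"+f,cv2.cvtColor(im,cv2.COLOR_RGB2BGR))
E
python3 - <<'E'
from h import *
np.set_printoptions(precision=4,suppress=True)
for n in ["top","scene"]:
  for l in ["nut_1_mid","nut_bin_grip","nut_bin_rim","nut_bin_hinge","scoop_grip","scoop_pan","dish_mid","nail_jar_mid","sander_mid"]:
    for d in ctrl.recognise(n,l):
        P=w(n,d["xyz"]); print(n,l,round(d["confidence"],2),P,proj(n,P).round())
print(ctrl.get_obs()["time"])
E
```

```text
top nut_bin_grip 0.86 [ 0.6247 -0.001   0.1058] [254. 167.]
top nut_bin_rim 0.76 [0.6243 0.0006 0.1004] [254. 167.]
top nut_bin_rim 0.24 [ 0.5154 -0.3656  0.0036] [373. 212.]
top nut_bin_hinge 0.94 [ 0.6679 -0.0019  0.1829] [255. 145.]
top nut_bin_hinge 0.21 [ 0.6158 -0.1126  0.0944] [293. 172.]
top scoop_grip 0.82 [ 0.3816 -0.1784  0.0016] [311. 255.]
top scoop_grip 0.61 [ 0.5161 -0.3654  0.0041] [373. 211.]
top scoop_pan 0.91 [ 0.3835 -0.1822  0.0006] [312. 254.]
top scoop_pan 0.61 [ 0.6245 -0.004   0.1043] [255. 167.]
top scoop_pan 0.6 [ 0.5161 -0.363   0.0034] [372. 211.]
top dish_mid 0.98 [0.4923 0.3654 0.0043] [133. 213.]
top dish_mid 0.82 [0.4535 0.1422 0.01  ] [205. 228.]
top nail_jar_mid 0.83 [0.6831 0.2697 0.0791] [162. 146.]
top sander_mid 0.76 [ 0.6851 -0.3072  0.0365] [356. 154.]
scene nut_1_mid 0.21 [ 0.6197 -0.1041  0.095 ] [267. 188.]
scene nut_bin_grip 0.84 [0.6211 0.0063 0.1011] [237. 195.]
scene nut_bin_rim 0.84 [ 0.6166 -0.0006  0.1025] [239. 194.]
scene nut_bin_hinge 0.67 [ 0.6244 -0.0012  0.1255] [238. 186.]
scene nut_bin_hinge 0.45 [0.6209 0.0033 0.1028] [237. 194.]
scene scoop_grip 0.67 [0.5092 0.3502 0.0189] [139. 277.]
scene scoop_grip 0.61 [ 0.4334 -0.3639  0.0562] [368. 201.]
scene scoop_pan 0.59 [ 0.4312 -0.3667  0.0572] [370. 201.]
scene dish_mid 0.88 [0.4708 0.1379 0.0181] [223. 257.]
scene dish_mid 0.73 [0.5097 0.3522 0.019 ] [139. 278.]
scene nail_jar_mid 0.59 [0.6677 0.2847 0.0548] [142. 228.]
scene sander_mid 0.77 [ 0.6653 -0.2936  0.0319] [304. 186.]
1.0
```

Run:
```python
from h import *
snap("scene","s1.png",6,(160,140,295,240))
snap("top","t1.png",4,(180,100,340,195))
snap("top","t2.png",5,(290,180,410,290))
```

```text
(no output)
```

View pics/s1.png

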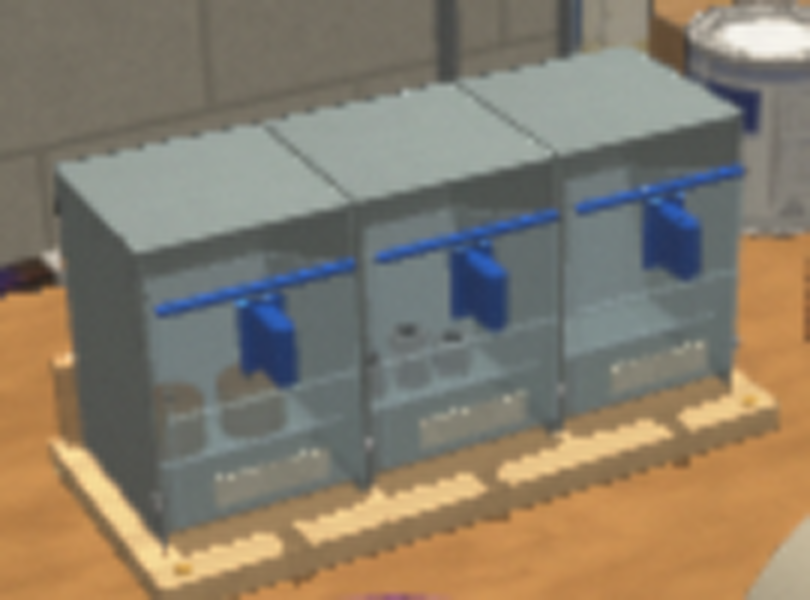

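View pics/t1.png

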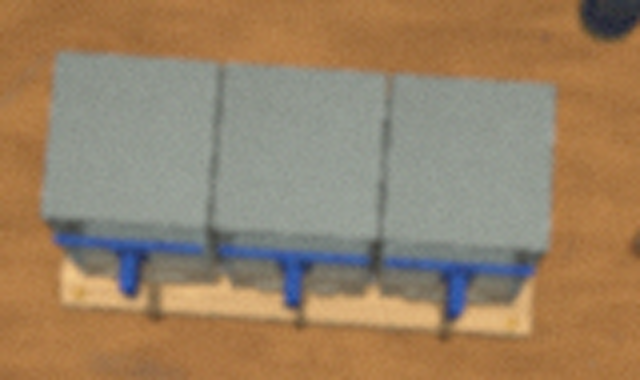

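View pics/t2.png

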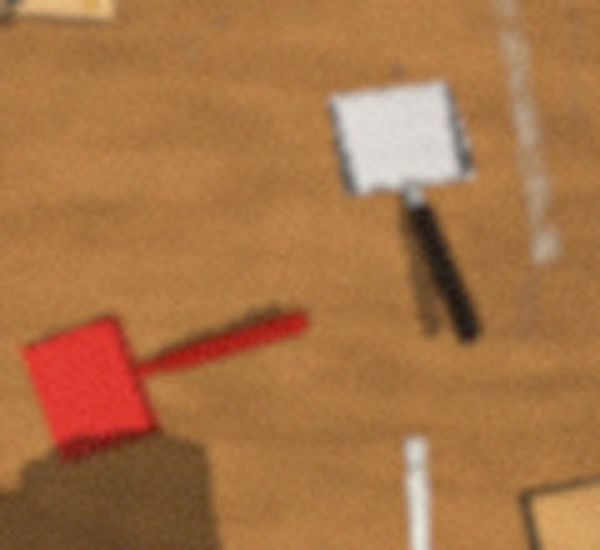

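Run:
```python
from h import *
np.set_printoptions(precision=4,suppress=True)
f=lambda a,z:ray("top",(180+a[0]/4,100+a[1]/4),z)
for nm,A,B,z in [("roof",(42,218),(547,248),.181),("bound",(212,230),(377,240),.181),("back",(57,53),(555,87),.181),("board",(62,303),(528,333),.018)]:
    a,b=f(A,z),f(B,z); d=a-b; print(nm,a,b,"mid",(a+b)/2,"len",np.linalg.norm(d),"yaw",np.arctan2(-d[0],d[1]))
f=lambda n,a,z:ray("scene",(160+a[0]/6,140+a[1]/6),z)
for nm,A,B,z in [("roof",(135,250),(740,113),.181),("bound",(352,202),(555,152),.181),("board",(165,590),(778,405),.018)]:
    a,b=f(0,A,z),f(0,B,z); d=a-b; print(nm,a,b,"mid",(a+b)/2,"len",np.linalg.norm(d),"yaw",np.arctan2(-d[0],d[1]))
g=lambda a,z:ray("top",(290+a[0]/5,180+a[1]/5),z)
L1,L2=g((330,97),.004),g((445,83),.004);B1,B2=g((350,192),.015),g((470,178),.024); H=g((470,338),.075)
print("scoop",L1,L2,B1,B2,H)
n="top"
print("dish")
for n in ["top","scene"]:
  im=ctrl.camera(n)
  for l in ["dish_mid","scoop_pan","scoop_grip","nut_bin_grip"]:
    for d in ctrl.masks_of(n,l):
        m=d["region"]; v,u=np.nonzero(m); print(n,l,round(d["confidence"],2),m.sum(),u.min(),u.max(),v.min(),v.max(),u.mean(),v.mean(),"rim z",ray(n,((u.min()+u.max())/2,(v.min()+v.max())/2),.041))
```

```text
roof [0.6372 0.1647 0.181 ] [ 0.6259 -0.1659  0.181 ] mid [ 0.6315 -0.0006  0.181 ] len 0.33079949650148777 yaw -0.03419559160451345
bound [0.6321 0.0534 0.181 ] [ 0.6283 -0.0546  0.181 ] mid [ 0.6302 -0.0006  0.181 ] len 0.10807001318877467 yaw -0.035420067208665786
back [0.7496 0.1606 0.181 ] [ 0.7353 -0.1708  0.181 ] mid [ 0.7425 -0.0051  0.181 ] len 0.3317492466353338 yaw -0.043213029845819435
board [0.6101 0.1781 0.018 ] [ 0.5961 -0.1773  0.018 ] mid [0.6031 0.0004 0.018 ] len 0.355643626455972 yaw -0.039299233978277795
roof [0.6331 0.1675 0.181 ] [ 0.6159 -0.1602  0.181 ] mid [0.6245 0.0037 0.181 ] len 0.3281447488484689 yaw -0.05239306981366374
bound [0.6263 0.0602 0.181 ] [ 0.6246 -0.0526  0.181 ] mid [0.6254 0.0038 0.181 ] len 0.11283750260409929 yaw -0.014676175380555614
board [0.6024 0.1807 0.018 ] [ 0.5867 -0.1724  0.018 ] mid [0.5946 0.0041 0.018 ] len 0.3534205079101985 yaw -0.044366780181323014
scoop [ 0.5517 -0.3147  0.004 ] [ 0.5622 -0.3857  0.004 ] [ 0.4929 -0.3232  0.015 ] [ 0.5025 -0.393   0.024 ] [ 0.408  -0.3734  0.075 ]
dish
top dish_mid 0.95 1661 181 227 204 2
[... 984 characters left out ...]
5925927 166.22962962962964 rim z [0.6356 0.0033 0.041 ]
scene dish_mid 0.81 1970 111 169 259 302 140.8243654822335 280.33451776649747 rim z [0.4702 0.3584 0.041 ]
scene dish_mid 0.81 1613 198 250 240 278 224.05889646621202 258.15065096094236 rim z [0.4362 0.1533 0.041 ]
scene dish_mid 0.64 1085 254 283 168 208 267.7327188940092 186.24884792626727 rim z [ 0.7018 -0.1678  0.041 ]
scene scoop_pan 0.69 145 358 378 197 206 367.7448275862069 201.4 rim z [ 0.4507 -0.3845  0.041 ]
scene scoop_grip 0.7 139 358 378 196 206 368.10791366906477 201.10071942446044 rim z [ 0.453 -0.387  0.041]
scene nut_bin_grip 0.63 1215 221 252 175 217 236.29711934156379 194.38518518518518 rim z [ 0.7104 -0.0452  0.041 ]
```

```bash
cat >> h.py <<'E'
np.set_printoptions(precision=4,suppress=True)
H=np.array([.6315,.0015,.045]); YB=-0.039
def case(p): # case mm -> world ; p=(x,y,z) mm, x into case
    return H+R.from_euler('z',YB).as_matrix()@(np.array(p)/1000)
def ori(yaw,tilt): # tool rotation: x along yaw, z down, tilted forward by tilt (rad)
    M=np.array([[1,0,0],[0,-1,0],[0,0,-1.]])
    return R.from_euler('z',yaw)*R.from_euler('y',-tilt)*R.from_matrix(M)
def plan(pos,rot,obs=None):
    o=obs or ctrl.get_obs(); Rc=R.from_quat(o["ee_rot"])
    d=Rc.inv().apply(np.array(pos)-o["ee_pos"])*100; r=(Rc.inv()*rot).as_rotvec()
    return np.r_[d,r].round(3).tolist()
def st():
    o=ctrl.get_obs(); print("t",o["time"],"q",o["q"].round(3),"pos",o["ee_pos"],"F",o["wrist_force"].round(1),"w",round(o["width"],4)); return o
E
python3 - <<'E'
from h import *
T=np.radians(40); z=ori(YB,T).as_matrix()[:,2]; print(z)
o=st()
G=case((-33,0,88))+.002*z
print(G, plan(np.r_[.45,-.25,.3],ori(YB,.3)), plan(G-.09*z,ori(YB,T)))
E
```

```text
[ 0.6423 -0.0251 -0.766 ]
t 1.65 q [-1.438  0.381  1.297 -0.     1.464 -0.215] pos [ 0.1874 -0.5171  0.2558] F [-0.1  0.8 -0.2] w 0.0883
[0.5998 0.0027 0.1315] [33.785, -16.158, -4.425, -0.058, 0.296, 0.384] [51.126, -36.995, 5.533, -0.135, 0.689, 0.371]
```

>>> arm_command --rows '[[[25,-18,2,-0.05,0.3,0.2,1],[25,-18,2,-0.05,0.3,0.2,1],[25,-18,2,-0.05,0.3,0.2,1],[25,-18,2,-0.05,0.3,0.2,1],[25,-18,2,-0.05,0.3,0.2,1],[51.1,-37,5.5,-0.135,0.69,0.37,1],[51.1,-37,5.5,-0.135,0.69,0.37,1],[51.1,-37,5.5,-0.135,0.69,0.37,1],[51.1,-37,5.5,-0.135,0.69,0.37,1],[51.1,-37,5.5,-0.135,0.69,0.37,1],[51.1,-37,5.5,-0.135,0.69,0.37,1],[51.1,-37,5.5,-0.135,0.69,0.37,1]]]'

```text
time: 3.15
ee_pos: [0.542, 0.0062, 0.2006]
ee_rot: [0.939, -0.017, 0.342, 0.006]
wrist_force: [-0.8, -0.1, 0.1]
width: 0.0882
```

Run:
```python
from h import *
T=np.radians(40); z=ori(YB,T).as_matrix()[:,2]
o=st()
G=case((-33,0,88))+.002*z
print(plan(G-.09*z,ori(YB,T)),plan(G,ori(YB,T)))
snap("scene","s2.png",5,(150,120,310,240));snap("top","t3.png",5,(180,100,340,220))
```

```text
t 3.15 q [-0.275  0.245  1.88   0.441  0.365  0.97 ] pos [0.542  0.0062 0.2006] F [-0.8 -0.1  0.1] w 0.0882
[-0.006, 0.124, 0.015, -0.002, -0.0, 0.003] [-0.01, 0.144, 9.015, -0.002, -0.0, 0.003]
```

View pics/s2.png

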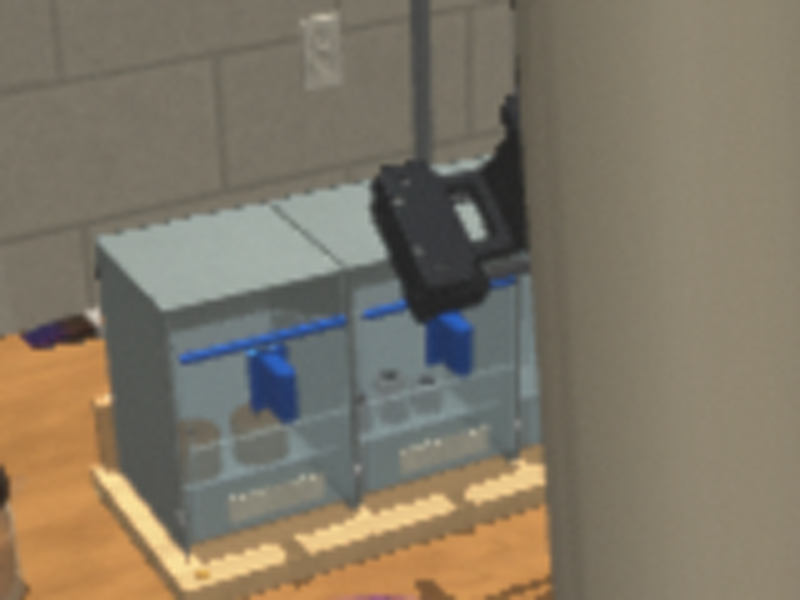

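View pics/t3.png

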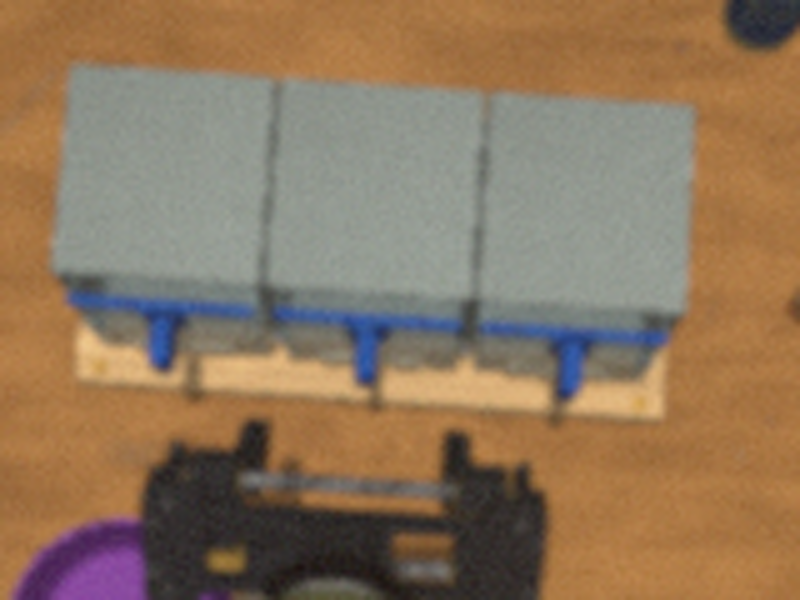

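Run:
```python
from h import *
g=lambda a:(180+(a[0]+.5)/5-.5,100+(a[1]+.5)/5-.5)
for a in [(366,382),(369,330)]: 
    P=ray("top",g(a),.148); print(P, R.from_euler('z',-YB).apply(P-H)*1000)
g=lambda a:(150+(a[0]+.5)/5-.5,120+(a[1]+.5)/5-.5)
o=ctrl.get_obs();print(proj("top",[o["ee_pos"]]),proj("scene",case([(-41,0,103)][0])[None]),proj("scene",case((-41,0,69))[None]),"seen",g((472,323)),g((472,374)))
```

```text
[0.5903 0.001  0.148 ] [-41.1305  -2.116  103.    ]
[0.6189 0.0002 0.148 ] [-12.5689  -1.8287 103.    ]
[[250.5172 191.2441]] [[242.5614 184.0527]] [[242.68 194.49]] seen (244.0, 184.2) (244.0, 194.4)
```

```bash
sed -i 's/^H=np.array.*;/H=np.array([.6315,.0002,.045]);/' h.py
python3 - <<'E'
from h import *
T=np.radians(40); z=ori(YB,T).as_matrix()[:,2]
G=case((-33,0,88))+.002*z
print(plan(G-.05*z,ori(YB,T)),plan(G,ori(YB,T)))
E
```

```text
[0.014, 0.089, 4.064, -0.0, -0.001, 0.001] [0.011, 0.091, 9.064, -0.0, -0.001, 0.001]
```

>>> arm_command --rows '[[[0,0.27,2,0,0,0,1],[0,0.27,4,0,0,0,1],[0,0.27,5,0,0,0,1],[0,0.27,6,0,0,0,1],[0,0.27,7,0,0,0,1],[0,0.27,8,0,0,0,1],[0,0.27,9,0,0,0,1],[0,0.27,9,0,0,0,1]]]'

```text
time: 4.25
ee_pos: [0.5997, 0.0001, 0.1312]
ee_rot: [0.94, -0.018, 0.342, 0.006]
wrist_force: [0.4, -0.5, 0.0]
width: 0.0883
```

Run:
```python
from h import *
st();snap("scene","s4.png",5,(150,120,310,240));snap("top","t4.png",5,(180,100,340,220))
```

```text
t 4.25 q [-0.251  0.447  1.823  0.642  0.229  0.777] pos [0.5997 0.0001 0.1312] F [ 0.4 -0.5  0. ] w 0.0883
```

View pics/t4.png

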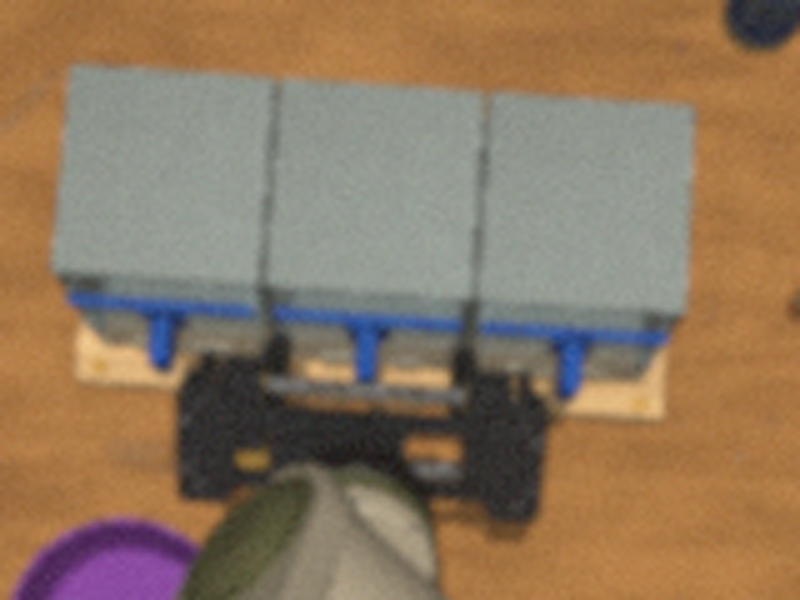

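View pics/s4.png

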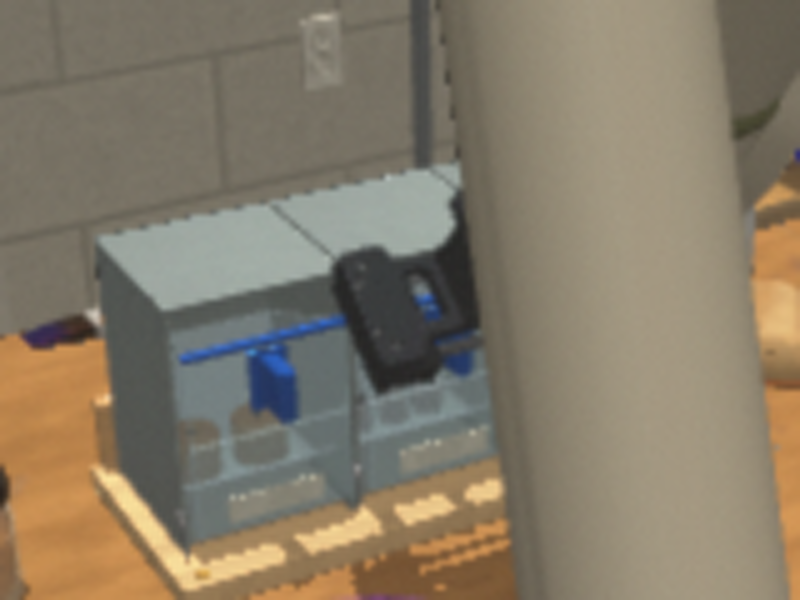

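Run:
```python
from h import *
T=np.radians(31); z=ori(YB,T).as_matrix()[:,2]
print(plan(case((-33,0,88))+.002*z,ori(YB,T)))
```

```text
[-0.032, -0.134, 0.043, -0.0, -0.158, 0.001]
```

>>> arm_command --rows '[[[0,-0.1,0,0,-0.158,0,1],[0,-0.1,0,0,-0.158,0,1],[0,-0.1,0,0,-0.158,0,0],[0,-0.1,0,0,-0.158,0,0],[0,-0.1,0,0,-0.158,0,0],[0,-0.1,0,0,-0.158,0,0],[0,-0.1,0,0,-0.158,0,0]]]' --squeeze 22

```text
time: 5.22
ee_pos: [0.5995, 0.001, 0.1318]
ee_rot: [0.963, -0.018, 0.267, 0.005]
wrist_force: [-0.2, -0.6, 0.3]
width: 0.0401
```

Run:
```python
from h import *
o=st()
G=o["ee_pos"]; Rc=R.from_quat(o["ee_rot"])
# grasp pt in case coords
g=R.from_euler('z',-YB).apply(G-.002*Rc.as_matrix()[:,2]-H)*1000; print("grasp case",g)
for th in np.arange(.1,.9,.1):
    c,s=np.cos(th),np.sin(th); p=np.array([g[0]*c-g[2]*s,g[1],g[0]*s+g[2]*c])
    d=R.from_euler('z',YB).apply((p-g)/10); print(th.round(2),Rc.inv().apply(d).round(2))
```

```text
t 5.225 q [-0.236  0.448  1.72   0.234  0.452  1.19 ] pos [0.5995 0.001  0.1318] F [-0.2 -0.6  0.3] w 0.0401
grasp case [-33.0562  -0.403   88.5184]
0.1 [-0.94 -0.   -0.13]
0.2 [-1.88 -0.   -0.16]
0.3 [-2.82 -0.   -0.09]
0.4 [-3.75 -0.    0.06]
0.5 [-4.67 -0.    0.31]
0.6 [-5.55 -0.    0.65]
0.7 [-6.39 -0.    1.07]
0.8 [-7.19 -0.01  1.58]
```

>>> arm_command --rows '[[[0,0,0,0,0,0,0],[0,0,0,0,0,0,0],[0,0,0,0,0,0,0],[0,0,0,0,0,0,0],[-0.5,0,-0.07,0,0,0,0],[-0.94,0,-0.13,0,0,0,0]]]'

```text
time: 5.98
ee_pos: [0.5927, 0.0027, 0.1292]
ee_rot: [0.963, -0.018, 0.269, 0.005]
wrist_force: [14.5, 14.2, -4.0]
width: 0.012
```

Run:
```python
from h import *
st();snap("top","t5.png",5,(180,100,340,220))
```

```text
t 5.975 q [-0.237  0.443  1.744  0.252  0.429  1.171] pos [0.5927 0.0027 0.1292] F [14.5 14.2 -4. ] w 0.012
```

View pics/t5.png

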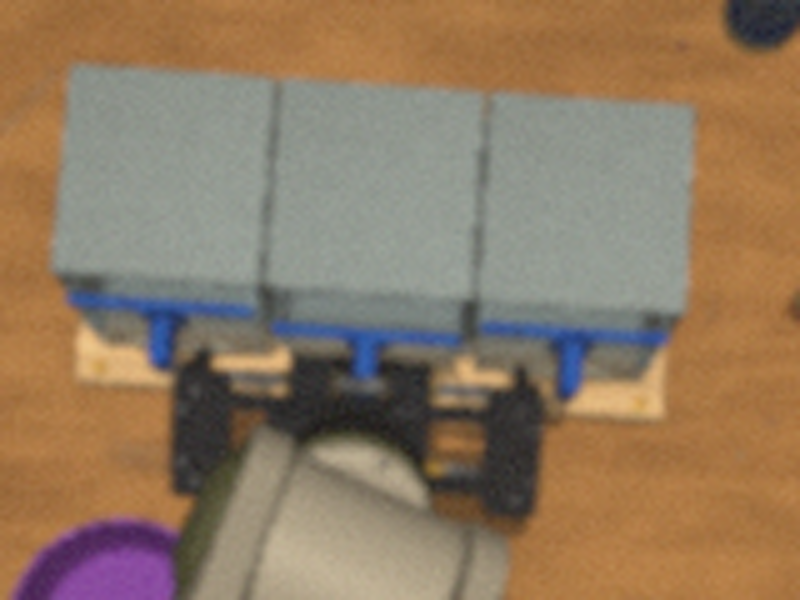

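>>> arm_command --rows '[[[-0.5,-0.17,-0.02,0,0,0,0],[-0.94,-0.17,-0.03,0,0,0,0],[-1.4,-0.17,0,0,0,0,0],[-1.88,-0.17,0.04,0,0,0,0],[-2.35,-0.17,0.11,0,0,0,0],[-2.81,-0.17,0.19,0,0,0,0],[-3.27,-0.17,0.3,0,0,0,0],[-3.73,-0.17,0.44,0,0,0,0]]]'

```text
time: 7.02
ee_pos: [0.5638, 0.004, 0.1078]
ee_rot: [0.962, -0.018, 0.271, 0.006]
wrist_force: [5.5, 5.5, 10.1]
width: 0.0119
```

```bash
sed -i 's/^H=np.array.*;/H=np.array([.6315,.0015,.045]);/' h.py;python3 - <<'E'
from h import *
o=st();g=R.from_euler('z',-YB).apply(o["ee_pos"]-.002*R.from_quat(o["ee_rot"]).as_matrix()[:,2]-H)*1000; print(g,np.hypot(g[0],g[2]))
E
```

```text
t 7.025 q [-0.248  0.444  1.847  0.34   0.329  1.068] pos [0.5638 0.004  0.1078] F [ 5.5  5.5 10.1] w 0.0119
[-68.7964  -0.1199  64.4674] 94.28147052232315
```

>>> arm_command --rows '[[[-0.44,-0.07,0.17,0,-0.03,0,0],[-0.88,-0.07,0.34,0,-0.06,0,0],[-1.3,-0.07,0.55,0,-0.09,0,0],[-1.72,-0.07,0.76,0,-0.1,0,0],[-2.12,-0.07,1.01,0,-0.1,0,0],[-2.52,-0.07,1.27,0,-0.1,0,0]]]'

```text
time: 7.78
ee_pos: [0.5485, 0.0047, 0.0834]
ee_rot: [0.975, -0.019, 0.222, 0.005]
wrist_force: [3.1, 0.3, 9.5]
width: 0.0116
```

Run:
```python
from h import *
o=st();g=R.from_euler('z',-YB).apply(o["ee_pos"]-.002*R.from_quat(o["ee_rot"]).as_matrix()[:,2]-H)*1000; print(g,np.hypot(g[0],g[2]),np.arctan2(-g[0],g[2])-.357)
```

```text
t 7.775 q [-0.245  0.475  1.846  0.232  0.39   1.169] pos [0.5485 0.0047 0.0834] F [3.1 0.3 9.5] w 0.0116
[-83.9265   0.0136  40.182 ] 93.04971079904506 0.7672715878460556
```

>>> arm_command --rows '[[[-0.25,0,0.2,0,0,0,0],[-0.45,0,0.36,0,0,0,0],[-0.65,0,0.55,0,0,0,0],[-0.65,0,0.55,0,0,0,0]]]'

```text
time: 8.28
ee_pos: [0.5454, 0.0049, 0.0758]
ee_rot: [0.975, -0.019, 0.223, 0.005]
wrist_force: [4.1, 0.8, 8.6]
width: 0.0118
```

Run:
```python
from h import *
o=st();g=R.from_euler('z',-YB).apply(o["ee_pos"]-.002*R.from_quat(o["ee_rot"]).as_matrix()[:,2]-H)*1000; print(g,np.hypot(g[0],g[2]),np.arctan2(-g[0],g[2])-.357)
```

```text
t 8.275 q [-0.247  0.485  1.862  0.25   0.363  1.148] pos [0.5454 0.0049 0.0758] F [4.1 0.8 8.6] w 0.0118
[-87.0718   0.0339  32.647 ] 92.99098590471816 0.8550757459664211
```

>>> arm_command --rows '[[[-0.15,0,0.2,0,0,0,0],[-0.3,0,0.4,0,0,0,0],[-0.3,0,0.4,0,0,0,0]]]'

```text
time: 8.65
ee_pos: [0.5451, 0.0049, 0.073]
ee_rot: [0.974, -0.019, 0.225, 0.006]
wrist_force: [-4.3, 2.3, 30.4]
width: 0.012
```

Run:
```python
from h import *
o=st();g=R.from_euler('z',-YB).apply(o["ee_pos"]-.002*R.from_quat(o["ee_rot"]).as_matrix()[:,2]-H)*1000; print(g,np.hypot(g[0],g[2]),np.arctan2(-g[0],g[2])-.357)
snap("scene","s6.png",5,(150,120,310,240))
```

```text
t 8.65 q [-0.247  0.49   1.869  0.261  0.347  1.136] pos [0.5451 0.0049 0.073 ] F [-4.3  2.3 30.4] w 0.012
[-87.2926  -0.0035  29.8313] 92.24914123837162 0.8845001679982107
```

View pics/s6.png

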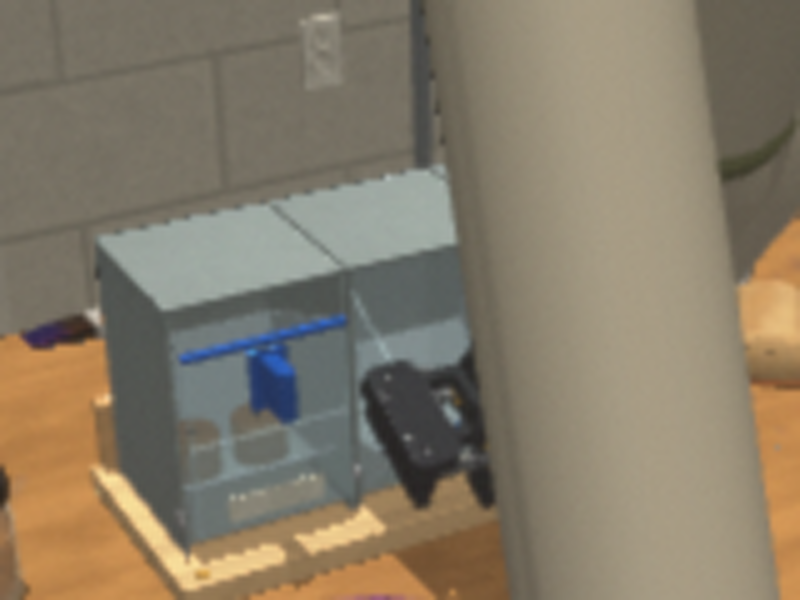

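>>> arm_command --rows '[[[0.3,0,-0.4,0,0,0,0.5],[0.3,0,-0.4,0,0,0,0.5],[0.3,0,-0.4,0,0,0,0.5],[0,0,-3,0,0,0,0.5],[0,0,-7,0,0,0,0.5],[-1,0,-12,0,0,0,1],[-2,0,-15,0,0,0,1]]]'

```text
time: 9.57
ee_pos: [0.4587, 0.0089, 0.197]
ee_rot: [0.976, -0.019, 0.219, 0.004]
wrist_force: [0.5, 0.9, 0.2]
width: 0.0618
```

Run:
```python
from h import *
o=st()
a=plan(np.r_[.42,-.2,.20],ori(0.15,0));b=plan(np.r_[.4285,-.3675,.16],ori(0.15,0));c=plan(np.r_[.4285,-.3675,.06],ori(0.15,0));print(a,b,c)
```

```text
t 9.575 q [-0.298  0.143  1.91   0.178  0.667  1.195] pos [0.4587 0.0089 0.197 ] F [0.5 0.9 0.2] w 0.0618
[-2.649, 21.021, -1.575, 0.042, -0.44, -0.185] [-3.018, 37.725, 2.684, 0.042, -0.44, -0.185] [-7.293, 37.72, 11.724, 0.042, -0.44, -0.185]
```

>>> arm_command --rows '[[[-2.6,21,-1.5,0.04,-0.44,-0.185,1],[-2.6,21,-1.5,0.04,-0.44,-0.185,1],[-2.6,21,-1.5,0.04,-0.44,-0.185,1],[-3,37.7,2.7,0.042,-0.44,-0.185,1],[-3,37.7,2.7,0.042,-0.44,-0.185,1],[-3,37.7,2.7,0.042,-0.44,-0.185,1],[-3,37.7,2.7,0.042,-0.44,-0.185,1],[-3,37.7,2.7,0.042,-0.44,-0.185,1]]]'

```text
time: 10.58
ee_pos: [0.4294, -0.367, 0.1579]
ee_rot: [0.997, 0.075, -0.001, -0.001]
wrist_force: [-0.1, -0.2, 0.2]
width: 0.0878
```

Run:
```python
from h import *
o=st()
print(plan(np.r_[.4285,-.3675,.06],ori(0.15,0)))
snap("scene","s7.png",4,(180,110,400,250));snap("top","t7.png",5,(180,100,340,220))
snap("top","t8.png",5,(290,180,410,290))
```

```text
t 10.575 q [-0.917  0.495  1.408  0.     1.241  0.505] pos [ 0.4294 -0.367   0.1579] F [-0.1 -0.2  0.2] w 0.0878
[-0.084, 0.06, 9.793, -0.002, 0.001, -0.001]
```

View pics/s7.png

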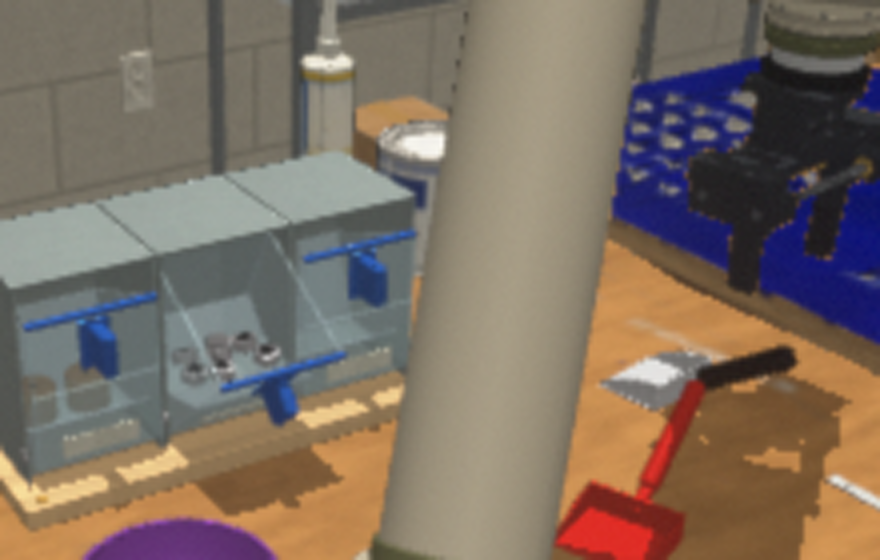

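View pics/t7.png

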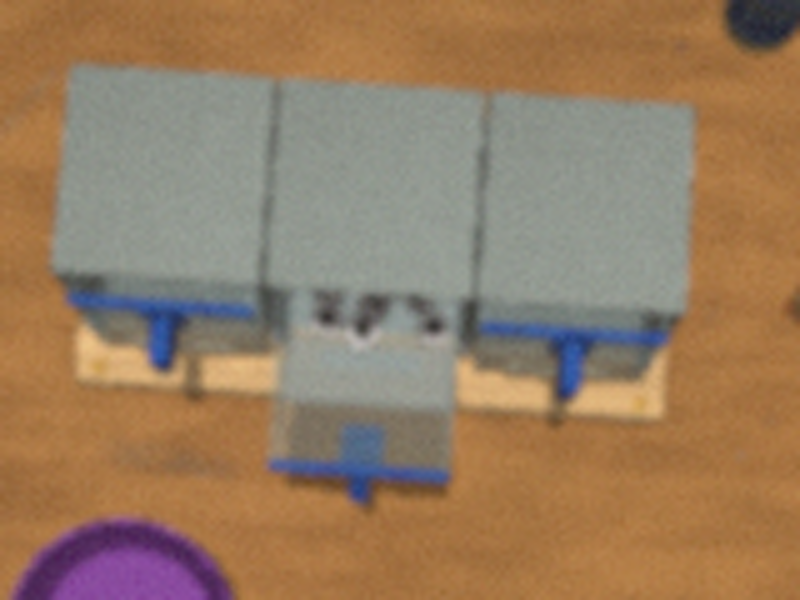

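View pics/t8.png

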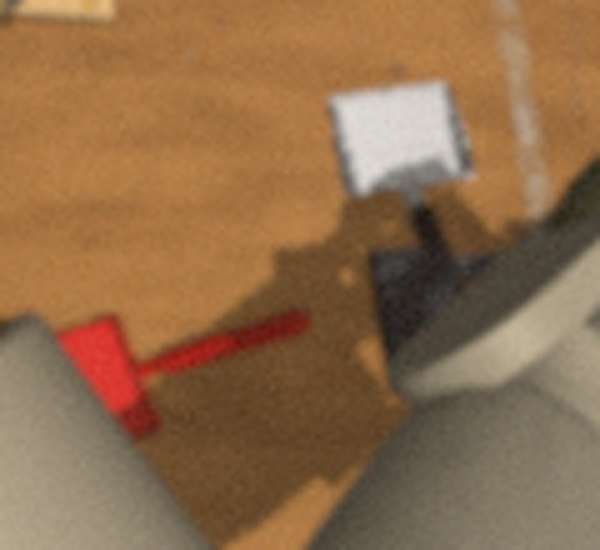

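>>> arm_command --rows '[[[-0.08,0.06,5,0,0,0,1],[-0.08,0.06,8,0,0,0,1],[-0.08,0.06,9.8,0,0,0,1],[-0.08,0.06,9.8,0,0,0,0.3],[-0.08,0.06,9.8,0,0,0,0.1],[-0.08,0.06,9.8,0,0,0,0.1],[-0.08,0.06,9.8,0,0,0,0],[-0.08,0.06,9.8,0,0,0,0],[-0.08,0.06,9.8,0,0,0,0],[-0.08,0.06,9.8,0,0,0,0]]]' --squeeze 15

```text
time: 11.98
ee_pos: [0.4288, -0.368, 0.0606]
ee_rot: [0.997, 0.075, -0.0, -0.0]
wrist_force: [-0.2, 0.0, -0.2]
width: 0.0205
```

Run:
```python
from h import *
o=st()
snap("top","t9.png",5,(290,180,410,290))
```

```text
t 11.975 q [-0.919  0.618  1.516 -0.     1.009  0.502] pos [ 0.4288 -0.368   0.0606] F [-0.2  0.  -0.2] w 0.0205
```

View pics/t9.png

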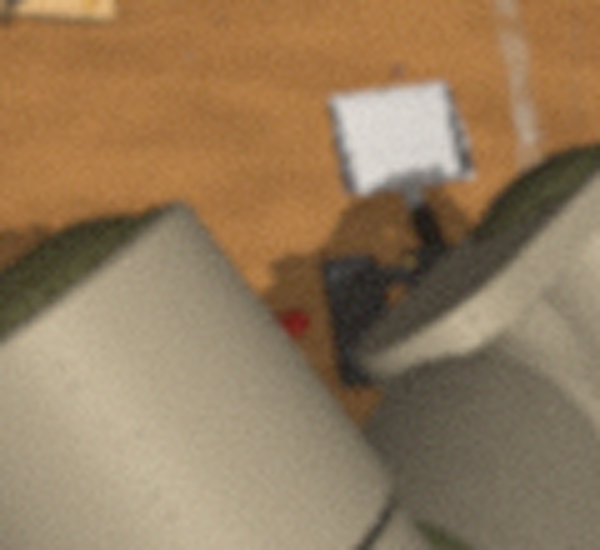

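>>> arm_command --rows '[[[0,0,0,0,0,0,0],[0,0,0,0,0,0,0]]]'

```text
time: 12.28
ee_pos: [0.4289, -0.3681, 0.0606]
ee_rot: [0.997, 0.075, -0.0, -0.0]
wrist_force: [-0.9, 0.4, -0.0]
width: 0.0139
```

>>> arm_command --rows '[[[0,0,0,0,0,0,0],[0,0,0,0,0,0,0],[0,0,-2,0,0,0,0],[0,0,-4,0,0,0,0],[0,0,-4,0,0,0,0]]]' --squeeze 60

```text
time: 12.9
ee_pos: [0.4292, -0.3683, 0.1015]
ee_rot: [0.997, 0.075, 0.0, 0.001]
wrist_force: [1.0, -0.2, -0.9]
width: 0.0134
```

Run:
```python
from h import *
o=st()
snap("top","t10.png",5,(290,180,410,290))
snap("scene","s10.png",5,(300,130,460,250))
```

```text
t 12.9 q [-0.918  0.562  1.477 -0.     1.101  0.502] pos [ 0.4292 -0.3683  0.1015] F [ 1.  -0.2 -0.9] w 0.0134
```

View pics/t10.png

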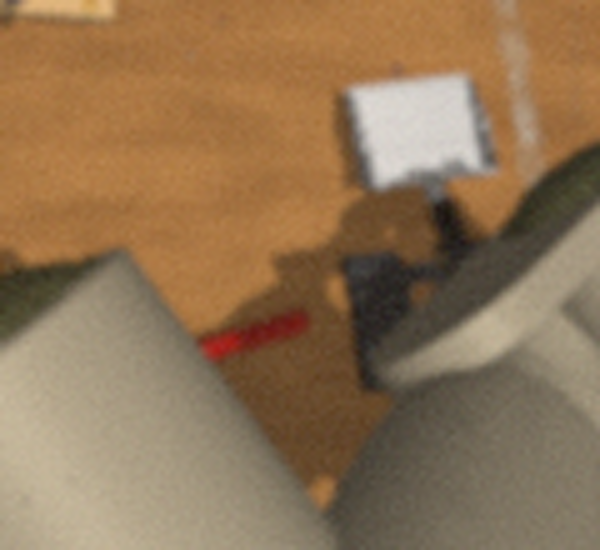

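View pics/s10.png

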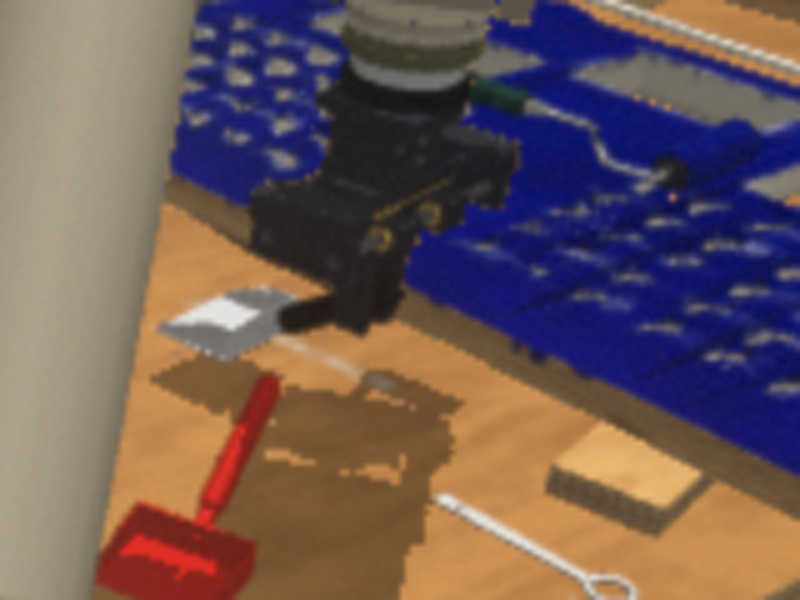

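Run:
```python
from h import *
g=lambda a,z:ray("top",(290+(a[0]+.5)/5-.5,180+(a[1]+.5)/5-.5),z)
for z in(.033,.0435,.053):
  a,b=g((345,90),z),g((468,73),z); print(z,(a+b)/2,np.linalg.norm(a-b),np.arctan2(-(a-b)[0],(a-b)[1]))
t=lambda a,z:ray("top",(180+(a[0]+.5)/5-.5,100+(a[1]+.5)/5-.5),z)
print("rim",t((268,467),.112),t((448,480),.112), R.from_euler('z',-YB).apply((t((268,467),.112)+t((448,480),.112))/2-H)*1000)
for a in[(325,320),(360,338),(432,325)]: print("nut",R.from_euler('z',-YB).apply(t(a,.073)-H)*1000)
```

```text
0.033 [ 0.5598 -0.3519  0.033 ] 0.07504719079644562 0.16263587195452456
0.0435 [ 0.5584 -0.3487  0.0435] 0.07431926149375233 0.16263587195452534
0.053 [ 0.5572 -0.3458  0.053 ] 0.0736606587913157 0.16263587195452414
rim [0.5476 0.0546 0.112 ] [ 0.5429 -0.0452  0.112 ] [-86.2888  -0.1403  67.    ]
nut [ 7.4068 26.2085 28.    ]
nut [-1.9209  5.1608 28.    ]
nut [  8.5094 -36.1498  28.    ]
```

```bash
cat >> h.py <<'E'
def scoop(L,p,y=5,yaw=YB):  # lip case mm (x,z), pitch lip-down deg -> TCP pos, rot
    p=np.radians(p); Rs=R.from_euler('y',p)
    v=Rs.apply([-132,0,60]); P=np.array([L[0],y,L[1]])+v
    return case(P), ori(YB,-p)
def lipof(o=None):
    o=o or ctrl.get_obs(); Rt=R.from_quat(o["ee_rot"]); Rs=Rt*R.from_matrix(np.diag([1,-1,-1]))
    L=o["ee_pos"]+Rs.apply([.132,0,-.060]); x=Rs.as_matrix()[:,0]
    return R.from_euler('z',-YB).apply(L-H)*1000, np.degrees(np.arcsin(-x[2]))
def seq(K,y=5):
    o=ctrl.get_obs()
    for L,p in K: print(L,p,plan(*scoop(L,p,y),o))
E
python3 - <<'E'
from h import *
print(lipof())
seq([((-120,150),10),((-70,115),20),((-25,48),28),((-16,25),30)])
E
```

```text
(array([ -58.7167, -351.9706,   -5.189 ]), np.float64(0.05292442576631942))
(-120, 150) 10 [2.123, -38.49, -17.661, 0.015, -0.173, 0.189]
(-70, 115) 20 [8.612, -37.247, -16.12, 0.032, -0.347, 0.187]
(-25, 48) 28 [14.524, -36.11, -10.769, 0.045, -0.486, 0.186]
(-16, 25) 30 [15.809, -35.862, -8.772, 0.048, -0.521, 0.185]
```

>>> arm_command --rows '[[[0,0,-6,0,0,0,0],[0,-2,-12,0,0,0,0],[0,-8,-16,0,0,0,0],[1,-14,-17.6,0.01,-0.1,0.1,0],[2.1,-20,-17.6,0.015,-0.17,0.19,0],[2.1,-26,-17.6,0.015,-0.173,0.189,0],[2.1,-32,-17.6,0.015,-0.173,0.189,0],[2.1,-38.5,-17.6,0.015,-0.173,0.189,0],[2.1,-38.5,-17.6,0.015,-0.173,0.189,0],[2.1,-38.5,-17.6,0.015,-0.173,0.189,0]]]'

```text
time: 14.25
ee_pos: [0.3922, 0.0157, 0.2762]
ee_rot: [0.996, -0.019, -0.087, -0.001]
wrist_force: [0.0, -0.1, -0.4]
width: 0.0133
```

Run:
```python
from h import *
st();print(lipof())
seq([((-70,110),22),((-45,75),27),((-25,48),29)])
snap("top","t11.png",5,(180,100,340,220));snap("scene","s11.png",4,(150,100,350,250))
```

```text
t 14.25 q [-0.242  0.16   1.562 -0.036  1.591  1.37 ] pos [0.3922 0.0157 0.2762] F [ 0.  -0.1 -0.4] w 0.0133
(array([-120.0998,    4.7998,  149.1772]), np.float64(10.016533669698623))
(-70, 110) 22 [7.148, -0.015, 0.377, 0.001, -0.209, 0.0]
(-45, 75) 27 [11.014, -0.016, 2.404, 0.001, -0.296, 0.0]
(-25, 48) 29 [13.795, -0.018, 4.342, 0.001, -0.331, 0.0]
```

View pics/t11.png

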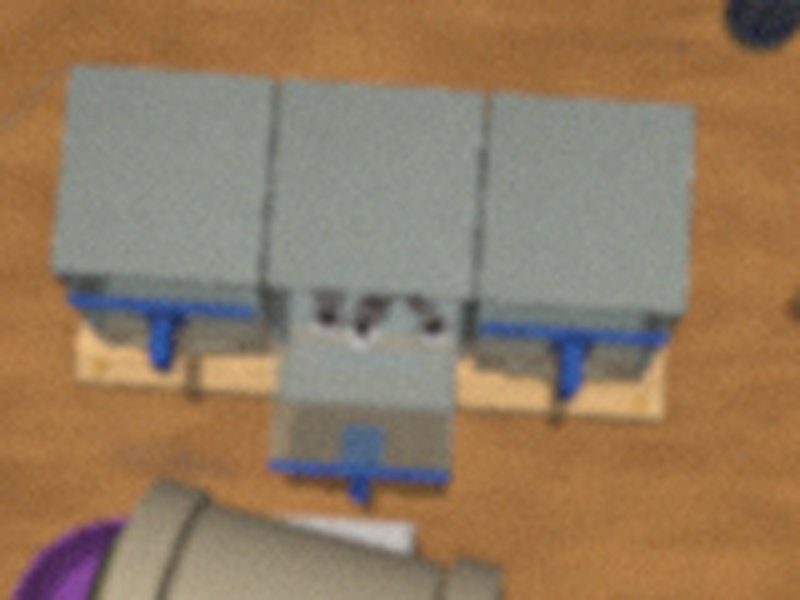

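View pics/s11.png

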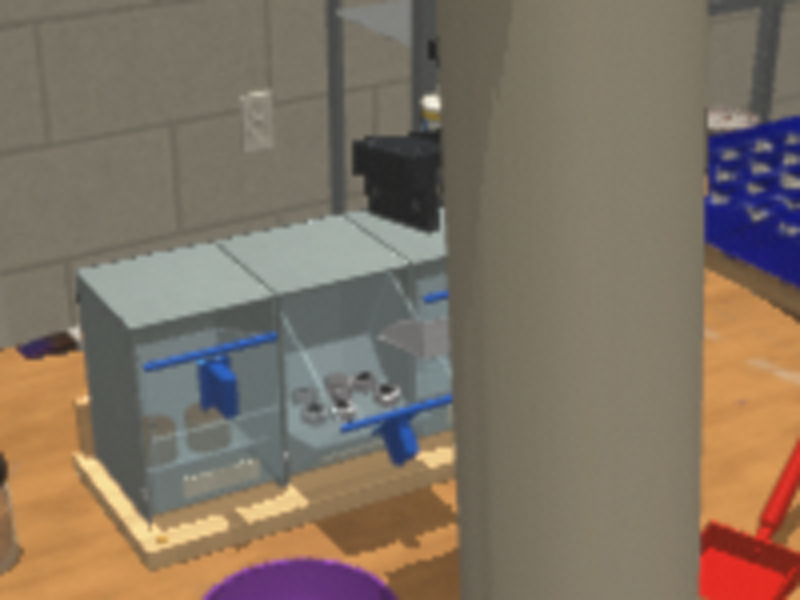

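Run:
```python
from h import *
print((proj("top",case((-120,-32,149)))-[180,100]+.5)*5)
print((proj("scene",case((-120,42,149)))-[150,100]+.5)*4)
for y in(47.5,-47.5): print((proj("top",case((-89,y,67)))-[180,100]+.5)*5)
```

```text
[413.5542 522.9471]
[374.1666 335.8767]
[272.2945 473.3456]
[443.53   484.3134]
```

>>> arm_command --rows '[[[4,0,0.2,0,-0.12,0,0],[7.15,0,0.4,0,-0.209,0,0],[9,0,1.4,0,-0.25,0,0],[11,0,2.4,0,-0.296,0,0],[12.4,0,3.4,0,-0.31,0,0],[13.8,0,4.3,0,-0.331,0,0]]]'

```text
time: 15.1
ee_pos: [0.5211, 0.0096, 0.2097]
ee_rot: [0.968, -0.02, -0.25, -0.005]
wrist_force: [0.7, 0.3, -0.3]
width: 0.0136
```

Run:
```python
from h import *
st();print(lipof())
seq([((-19,32),30),((-15,25),30),((-5,23),29),((5,22.5),26)])
snap("top","t12.png",5,(180,100,340,220));snap("scene","s12.png",4,(150,100,350,250))
```

```text
t 15.1 q [-0.178  0.585  1.167 -0.071  1.89   1.429] pos [0.5211 0.0096 0.2097] F [ 0.7  0.3 -0.3] w 0.0136
(array([-24.1424,   3.4828,  48.2645]), np.float64(28.95493549083307))
(-19, 32) 30 [1.349, -0.127, 0.934, -0.0, -0.018, -0.002]
(-15, 25) 30 [2.038, -0.128, 1.353, -0.0, -0.018, -0.002]
(-5, 23) 29 [2.902, -0.13, 1.274, -0.0, -0.001, -0.002]
(5, 22.5) 26 [3.505, -0.131, 1.532, 0.0, 0.052, -0.002]
```

View pics/t12.png

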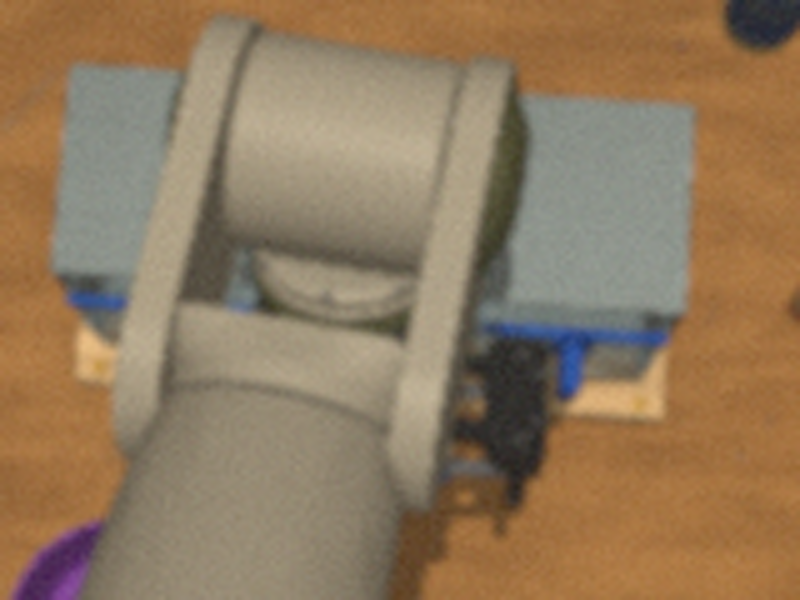

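View pics/s12.png

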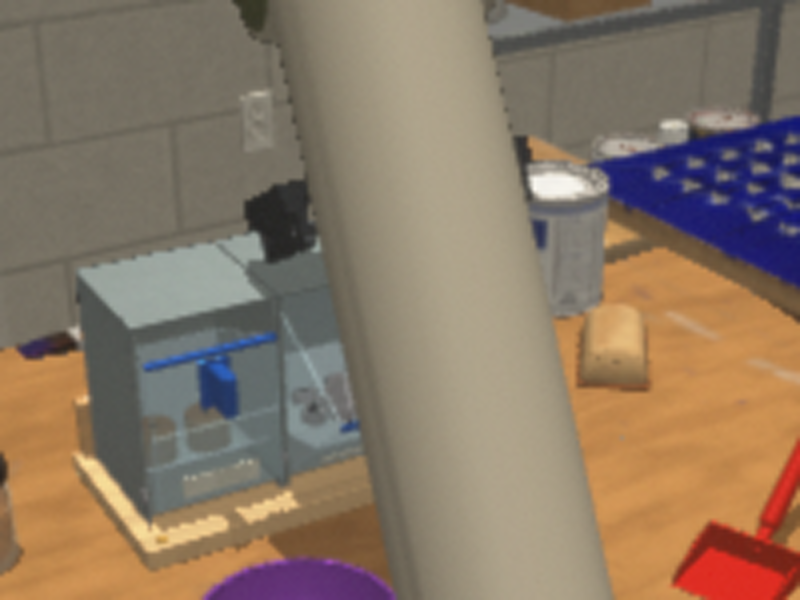

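>>> arm_command --rows '[[[0.7,-0.1,0.45,0,-0.01,0,0],[1.35,-0.12,0.93,0,-0.018,0,0],[1.7,-0.13,1.15,0,-0.018,0,0],[2.04,-0.13,1.35,0,-0.018,0,0],[2.04,-0.13,1.35,0,-0.018,0,0]]]'

```text
time: 15.82
ee_pos: [0.5319, 0.0114, 0.1887]
ee_rot: [0.966, -0.019, -0.258, -0.005]
wrist_force: [-0.4, -1.0, -0.3]
width: 0.0131
```

Run:
```python
from h import *
st();print(lipof())
seq([((-5,21.5),28),((5,21.5),25),((15,24),20),((25,26),15),((33,29),10)])
```

```text
t 15.825 q [-0.171  0.629  1.152 -0.07   1.879  1.436] pos [0.5319 0.0114 0.1887] F [-0.4 -1.  -0.3] w 0.0131
(array([-15.4839,   5.8913,  25.8123]), np.float64(29.96604325485499))
(-5, 21.5) 28 [0.926, 0.104, 0.306, 0.001, 0.034, -0.001]
(5, 21.5) 25 [1.52, 0.103, 0.516, 0.001, 0.087, -0.001]
(15, 24) 20 [1.892, 0.103, 1.009, 0.001, 0.174, -0.001]
(25, 26) 15 [2.396, 0.102, 1.574, 0.001, 0.261, -0.001]
(33, 29) 10 [2.786, 0.101, 2.17, 0.001, 0.348, -0.001]
```

>>> arm_command --rows '[[[0.3,0.05,0.2,0,0.01,0,0],[0.6,0.1,0.28,0,0.02,0,0],[0.95,0.1,0.36,0,0.034,0,0],[0.95,0.1,0.36,0,0.034,0,0]]]'

```text
time: 16.32
ee_pos: [0.5383, 0.0101, 0.1809]
ee_rot: [0.97, -0.019, -0.242, -0.004]
wrist_force: [0.2, -0.3, -1.4]
width: 0.013
```

Run:
```python
from h import *
st();print(lipof())
seq([((0,19.5),27),((5,20.5),25),((15,23),20),((25,25),15),((33,28),10)])
```

```text
t 16.325 q [-0.173  0.631  1.159 -0.066  1.836  1.436] pos [0.5383 0.0101 0.1809] F [ 0.2 -0.3 -1.4] w 0.013
(array([-5.0445,  4.8407, 20.9521]), np.float64(28.0022114439905))
(0, 19.5) 27 [0.411, -0.0, 0.123, 0.001, 0.017, -0.001]
(5, 20.5) 25 [0.612, -0.001, 0.268, 0.001, 0.052, -0.001]
(15, 23) 20 [0.967, -0.001, 0.774, 0.001, 0.14, -0.001]
(25, 25) 15 [1.451, -0.002, 1.356, 0.001, 0.227, -0.001]
(33, 28) 10 [1.82, -0.003, 1.965, 0.001, 0.314, -0.001]
```

>>> arm_command --rows '[[[0.25,0,0.12,0,0.01,0,0],[0.46,0,0.22,0,0.017,0,0],[0.46,0,0.22,0,0.017,0,0]]]'

```text
time: 16.7
ee_pos: [0.5415, 0.01, 0.1768]
ee_rot: [0.972, -0.019, -0.233, -0.004]
wrist_force: [0.1, -0.4, 0.7]
width: 0.0133
```

Run:
```python
from h import *
st();print(lipof())
seq([((0,17),27),((5,19),25),((15,22),20),((25,25),15),((33,28),10)])
```

```text
t 16.7 q [-0.173  0.633  1.163 -0.063  1.813  1.437] pos [0.5415 0.01   0.1768] F [ 0.1 -0.4  0.7] w 0.0133
(array([ 0.0546,  4.86  , 18.4466]), np.float64(27.010202493871166))
(0, 17) 27 [0.06, 0.001, 0.134, 0.001, 0.0, -0.001]
(5, 19) 25 [0.213, 0.001, 0.193, 0.001, 0.035, -0.001]
(15, 22) 20 [0.537, 0.001, 0.661, 0.001, 0.122, -0.001]
(25, 25) 15 [0.965, -0.0, 1.161, 0.001, 0.21, -0.001]
(33, 28) 10 [1.324, -0.001, 1.777, 0.001, 0.297, -0.001]
```

>>> arm_command --rows '[[[0.06,0,0.13,0,0,0,0],[0.07,0,0.16,0,0,0,0]]]'

```text
time: 16.95
ee_pos: [0.5411, 0.0101, 0.1756]
ee_rot: [0.972, -0.019, -0.234, -0.004]
wrist_force: [-2.7, -0.5, 6.1]
width: 0.0131
```

Run:
```python
from h import *
st();print(lipof())
seq([((5,18),25),((15,20),20),((25,22.5),15),((33,25),10)])
```

```text
t 16.95 q [-0.173  0.633  1.166 -0.064  1.81   1.437] pos [0.5411 0.0101 0.1756] F [-2.7 -0.5  6.1] w 0.0131
(array([-0.4144,  4.8549, 17.1415]), np.float64(27.049428799044065))
(5, 18) 25 [0.237, 0.002, 0.153, 0.001, 0.036, -0.001]
(15, 20) 20 [0.606, 0.002, 0.71, 0.001, 0.123, -0.001]
(25, 22.5) 15 [1.058, 0.001, 1.255, 0.001, 0.21, -0.001]
(33, 25) 10 [1.439, -0.0, 1.914, 0.001, 0.298, -0.001]
```

Run:
```python
from h import *
seq([((5,18.7),25),((10,19.8),22),((15,20.9),20),((20,22),17),((25,23),15),((30,24.3),12),((34,26),10)])
```

```text
(5, 18.7) 25 [0.205, 0.003, 0.091, 0.001, 0.036, -0.001]
(10, 19.8) 22 [0.33, 0.002, 0.475, 0.001, 0.088, -0.001]
(15, 20.9) 20 [0.565, 0.002, 0.63, 0.001, 0.123, -0.001]
(20, 22) 17 [0.753, 0.001, 1.034, 0.001, 0.175, -0.001]
(25, 23) 15 [1.035, 0.001, 1.21, 0.001, 0.21, -0.001]
(30, 24.3) 12 [1.278, 0.0, 1.613, 0.001, 0.263, -0.001]
(34, 26) 10 [1.483, -0.0, 1.78, 0.001, 0.298, -0.001]
```

>>> arm_command --rows '[[[0.2,0,0.05,0,0.036,0,0],[0.33,0,0.42,0,0.088,0,0],[0.56,0,0.58,0,0.123,0,0]]]'

```text
time: 17.32
ee_pos: [0.54, 0.0106, 0.1687]
ee_rot: [0.984, -0.019, -0.178, -0.003]
wrist_force: [-5.2, 3.5, 4.7]
width: 0.0137
```

Run:
```python
from h import *
st();print(lipof())
seq([((20,22),17),((25,23),15),((30,24.5),12),((35,27),9)])
```

```text
t 17.325 q [-0.178  0.588  1.244 -0.049  1.664  1.436] pos [0.54   0.0106 0.1687] F [-5.2  3.5  4.7] w 0.0137
(array([10.9083,  5.5129, 21.358 ]), np.float64(20.468167031972516))
(20, 22) 17 [0.491, 0.057, 0.431, 0.0, 0.061, -0.0]
(25, 23) 15 [0.751, 0.057, 0.639, 0.0, 0.095, -0.0]
(30, 24.5) 12 [0.939, 0.057, 1.047, 0.0, 0.148, -0.0]
(35, 27) 9 [1.13, 0.056, 1.373, 0.0, 0.2, -0.0]
```

>>> arm_command --rows '[[[0.25,0,0.22,0,0.03,0,0],[0.49,0.03,0.46,0,0.061,0,0],[0.75,0.03,0.68,0,0.095,0,0],[0.75,0.03,0.68,0,0.095,0,0]]]'

```text
time: 17.82
ee_pos: [0.5474, 0.0108, 0.159]
ee_rot: [0.992, -0.019, -0.127, -0.003]
wrist_force: [-6.4, 6.6, 6.3]
width: 0.0134
```

Run:
```python
from h import *
st();print(lipof())
seq([((30,24.5),12),((35,27),9),((40,33),5)])
snap("scene","s13.png",4,(150,100,350,250));snap("top","t13.png",5,(180,100,340,220))
```

```text
t 17.825 q [-0.181  0.566  1.295 -0.035  1.534  1.433] pos [0.5474 0.0108 0.159 ] F [-6.4  6.6  6.3] w 0.0134
(array([28.1493,  6.2759, 22.6544]), np.float64(14.611938881369705))
(30, 24.5) 12 [-0.127, 0.103, 0.382, -0.001, 0.046, 0.001]
(35, 27) 9 [0.03, 0.103, 0.726, -0.001, 0.098, 0.001]
(40, 33) 5 [0.069, 0.104, 0.988, -0.001, 0.168, 0.001]
```

View pics/s13.png

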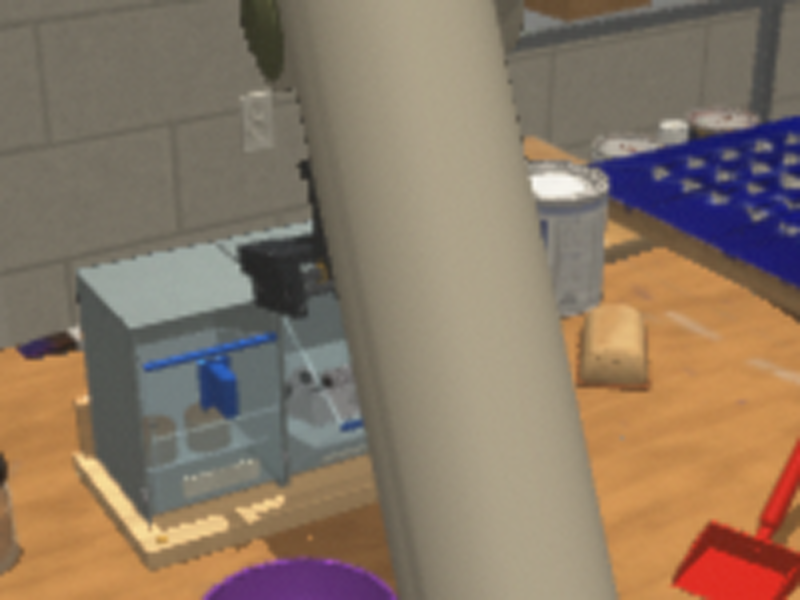

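View pics/t13.png

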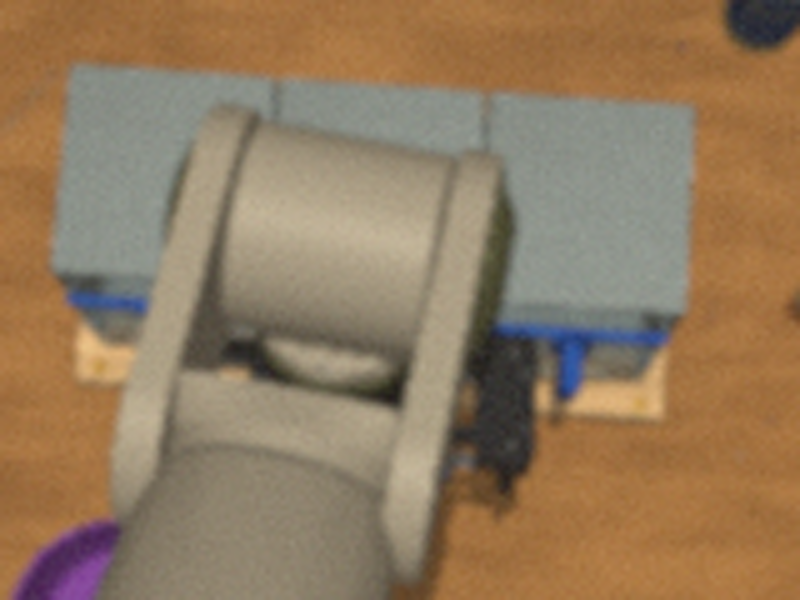

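>>> arm_command --rows '[[[0,0,0.3,0,0.046,0,0],[0,0,0.55,0,0.08,0,0],[0.05,0,0.7,0,0.1,0,0],[0.05,0,0.85,0,0.13,0,0]]]'

```text
time: 18.42
ee_pos: [0.5454, 0.0109, 0.1495]
ee_rot: [0.998, -0.019, -0.063, -0.002]
wrist_force: [-5.1, 5.8, 0.8]
width: 0.0133
```

Run:
```python
from h import *
st();print(lipof())
seq([((38,33),4),((41,40),1),((43,46),0),((42,54),-4),((40,64),-9),((35,75),-12)],y=6)
snap("scene","s14.png",6,(190,160,290,240))
```

```text
t 18.425 q [-0.189  0.521  1.394 -0.018  1.353  1.424] pos [0.5454 0.0109 0.1495] F [-5.1  5.8  0.8] w 0.0133
(array([36.9475,  6.2557, 28.3202]), np.float64(7.271559716550396))
(38, 33) 4 [-0.276, 0.001, 0.286, -0.001, 0.057, 0.001]
(41, 40) 1 [-0.322, 0.001, 0.268, -0.002, 0.109, 0.001]
(43, 46) 0 [-0.277, 0.001, -0.111, -0.002, 0.127, 0.001]
(42, 54) -4 [-0.742, 0.0, 0.085, -0.002, 0.197, 0.001]
(40, 64) -9 [-1.301, 0.0, 0.361, -0.002, 0.284, 0.001]
(35, 75) -12 [-2.025, -0.001, 0.087, -0.002, 0.336, 0.001]
```

View pics/s14.png

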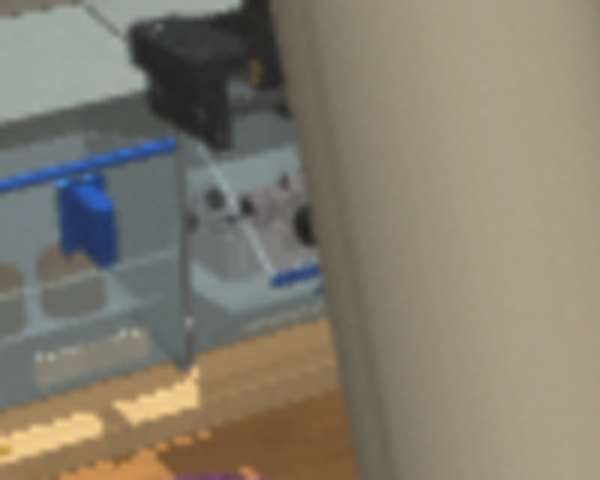

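>>> arm_command --rows '[[[-0.15,0,0.15,0,0.03,0,0],[-0.28,0,0.28,0,0.057,0,0],[-0.32,0,0.27,0,0.109,0,0],[-0.28,0,-0.1,0,0.127,0,0],[-0.74,0,0.08,0,0.197,0,0],[-1.3,0,0.36,0,0.284,0,0],[-1.7,0,0.2,0,0.31,0,0],[-2.03,0,0.09,0,0.336,0,0]]]'

```text
time: 19.48
ee_pos: [0.5258, 0.0103, 0.1516]
ee_rot: [0.994, -0.02, 0.105, 0.003]
wrist_force: [-5.6, -0.0, -2.0]
width: 0.0133
```

Run:
```python
from h import *
st();print(lipof())
seq([((30,85),-14),((5,105),-15),((-40,130),-15),((-110,160),-15)],y=5)
snap("scene","s15.png",6,(190,140,290,240))
```

```text
t 19.475 q [-0.223  0.374  1.666  0.048  0.895  1.361] pos [0.5258 0.0103 0.1516] F [-5.6 -0.  -2. ] w 0.0133
(array([35.6207,  4.555 , 75.467 ]), np.float64(-12.048414448695452))
(30, 85) -14 [-0.547, -0.036, -0.597, 0.001, 0.034, -0.0]
(5, 105) -15 [-2.67, -0.033, -2.84, 0.001, 0.052, -0.0]
(-40, 130) -15 [-6.549, -0.029, -6.224, 0.001, 0.052, -0.0]
(-110, 160) -15 [-12.768, -0.024, -10.619, 0.001, 0.052, -0.0]
```

View pics/s15.png

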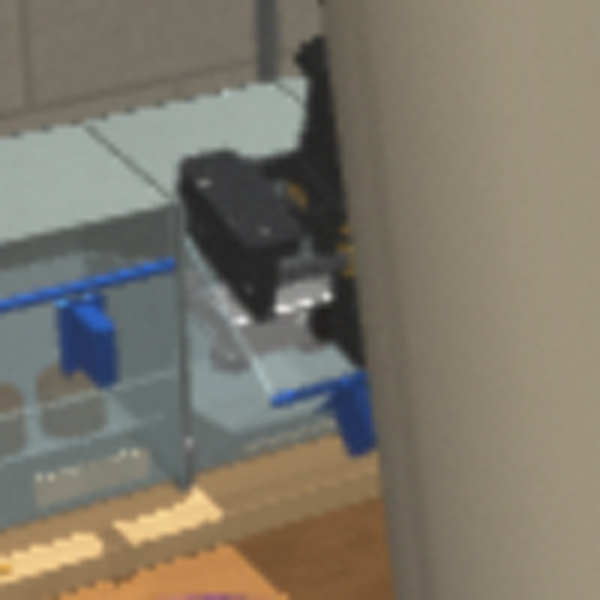

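>>> arm_command --rows '[[[-0.3,0,-0.4,0,0.02,0,0],[-1,0,-1.2,0,0.04,0,0],[-1.8,0,-2,0,0.05,0,0],[-2.7,0,-2.8,0,0.05,0,0],[-4,0,-4,0,0.05,0,0],[-5.3,0,-5.1,0,0.05,0,0],[-6.6,0,-6.2,0,0.05,0,0],[-8.6,0,-7.7,0,0.05,0,0],[-10.6,0,-9.2,0,0.05,0,0],[-12.2,0,-10.2,0,0.05,0,0],[-12.8,0,-10.6,0,0.05,0,0]]]'

```text
time: 20.9
ee_pos: [0.3781, 0.0163, 0.229]
ee_rot: [0.991, -0.02, 0.131, 0.003]
wrist_force: [0.1, -0.2, -0.7]
width: 0.0133
```

Run:
```python
from h import *
st();print(lipof())
snap("scene","s16.png",5,(180,110,310,230));snap("top","t16.png",5,(180,100,340,220))
```

```text
t 20.9 q [-0.319 -0.003  1.91   0.085  0.982  1.254] pos [0.3781 0.0163 0.229 ] F [ 0.1 -0.2 -0.7] w 0.0133
(array([-110.7263,    4.7777,  160.3967]), np.float64(-15.078816228273299))
```

View pics/s16.png

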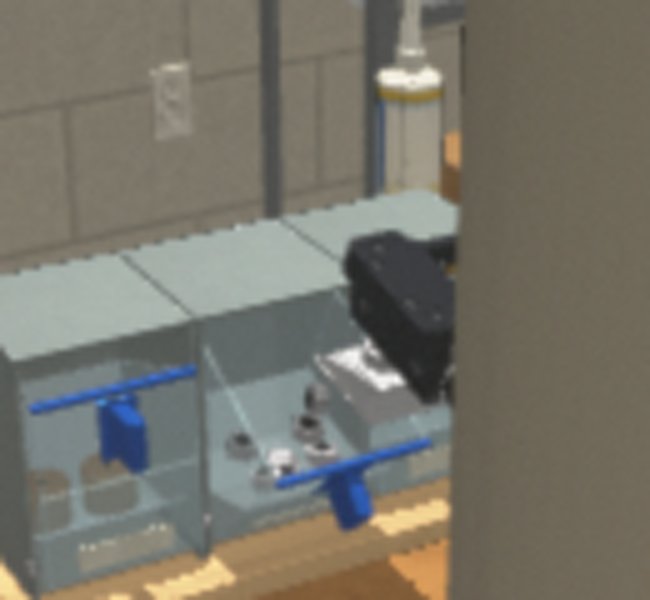

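View pics/t16.png

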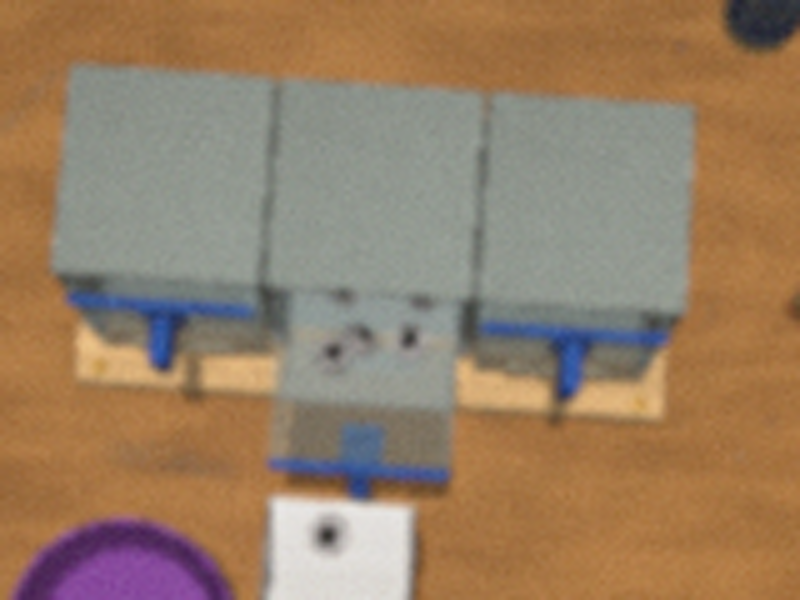

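Run:
```python
from h import *
seq([((-50,115),-5),((-20,80),3),((-15,60),15),((-18,40),28),((-20,26),32)],y=4)
```

```text
(-50, 115) -5 [5.878, 0.074, 3.713, 0.001, -0.176, -0.0]
(-20, 80) 3 [9.124, 0.07, 6.29, 0.001, -0.316, -0.0]
(-15, 60) 15 [11.358, 0.069, 6.344, 0.001, -0.525, -0.001]
(-18, 40) 28 [13.42, 0.068, 6.606, 0.001, -0.752, -0.001]
(-20, 26) 32 [13.811, 0.067, 7.552, 0.001, -0.822, -0.001]
```

>>> arm_command --rows '[[[2,0.05,1.2,0,-0.06,0,0],[4,0.07,2.5,0,-0.12,0,0],[5.9,0.07,3.7,0,-0.176,0,0],[7.5,0.07,5,0,-0.24,0,0],[9.1,0.07,6.3,0,-0.316,0,0],[10.2,0.07,6.3,0,-0.42,0,0],[11.4,0.07,6.35,0,-0.525,0,0],[12.4,0.07,6.45,0,-0.64,0,0],[13.4,0.07,6.6,0,-0.752,0,0],[13.8,0.07,7.5,0,-0.822,0,0],[13.8,0.07,7.5,0,-0.822,0,0]]]'

```text
time: 22.38
ee_pos: [0.5333, 0.0093, 0.1902]
ee_rot: [0.961, -0.019, -0.276, -0.005]
wrist_force: [2.3, 0.6, 0.6]
width: 0.0133
```

Run:
```python
from h import *
st();print(lipof())
seq([((-17,21.5),32),((-8,19.2),29),((0,17.8),26),((6,19),23),((12,20.3),20),((18,21.5),18),((24,23),15),((30,24.3),12),((35,27.5),10)],y=4)
```

```text
t 22.375 q [-0.173  0.646  1.127 -0.076  1.924  1.432] pos [0.5333 0.0093 0.1902] F [2.3 0.6 0.6] w 0.0133
(array([-18.4927,   3.8288,  24.2079]), np.float64(32.08091605672447))
(-17, 21.5) 32 [0.262, -0.004, 0.169, 0.001, 0.001, -0.001]
(-8, 19.2) 29 [0.852, -0.004, 0.585, 0.001, 0.054, -0.001]
(0, 17.8) 26 [1.346, -0.005, 0.993, 0.001, 0.106, -0.001]
(6, 19) 23 [1.57, -0.005, 1.299, 0.001, 0.158, -0.001]
(12, 20.3) 20 [1.828, -0.006, 1.607, 0.001, 0.211, -0.001]
(18, 21.5) 18 [2.173, -0.006, 1.683, 0.001, 0.246, -0.001]
(24, 23) 15 [2.484, -0.006, 1.987, 0.001, 0.298, -0.001]
(30, 24.3) 12 [2.846, -0.007, 2.314, 0.001, 0.35, -0.001]
(35, 27.5) 10 [3.07, -0.007, 2.282, 0.001, 0.385, -0.001]
```

>>> arm_command --rows '[[[0.26,0,0.16,0,0,0,0],[0.85,0,0.57,0,0.054,0,0],[1.34,0,0.97,0,0.106,0,0],[1.57,0,1.29,0,0.158,0,0],[1.83,0,1.6,0,0.211,0,0],[2.17,0,1.68,0,0.246,0,0],[2.48,0,1.98,0,0.298,0,0]]]'

```text
time: 23.25
ee_pos: [0.5397, 0.0094, 0.1628]
ee_rot: [0.991, -0.019, -0.133, -0.002]
wrist_force: [-11.3, 0.6, 9.8]
width: 0.0129
```

Run:
```python
from h import *
st();print(lipof())
seq([((30,24.3),12),((36,27.5),9),((43,35),6),((50,43),3),((57,51),0),((64,59),-5)],y=4)
snap("scene","s17.png",6,(190,140,290,240))
```

```text
t 23.25 q [-0.185  0.555  1.306 -0.039  1.544  1.432] pos [0.5397 0.0094 0.1628] F [-11.3   0.6   9.8] w 0.0129
(array([19.5362,  4.1941, 25.1324]), np.float64(15.261899678613018))
(30, 24.3) 12 [0.711, 0.031, 0.566, 0.001, 0.057, -0.0]
(36, 27.5) 9 [0.95, 0.03, 0.814, 0.001, 0.109, -0.0]
(43, 35) 6 [1.21, 0.03, 0.633, 0.001, 0.162, -0.0]
(50, 43) 3 [1.495, 0.03, 0.415, 0.001, 0.214, -0.0]
(57, 51) 0 [1.819, 0.03, 0.205, 0.001, 0.266, -0.0]
(64, 59) -5 [2.137, 0.03, 0.505, 0.001, 0.354, -0.0]
```

View pics/s17.png

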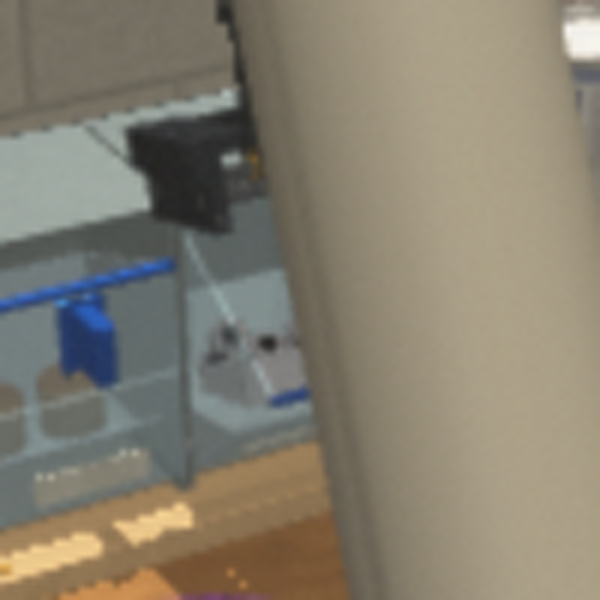

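Run:
```python
from h import *
seq([((5,20),20),((5,19),20),((16,21),18),((24,22.7),15),((30,24.2),12)],y=7)
```

```text
(5, 20) 20 [-0.736, -0.263, -0.229, 0.001, -0.086, -0.0]
(5, 19) 20 [-0.71, -0.263, -0.132, 0.001, -0.086, -0.0]
(16, 21) 18 [0.06, -0.263, -0.166, 0.001, -0.051, -0.0]
(24, 22.7) 15 [0.457, -0.263, 0.144, 0.001, 0.002, -0.0]
(30, 24.2) 12 [0.703, -0.264, 0.543, 0.001, 0.054, -0.0]
```

>>> arm_command --rows '[[[-0.6,-0.1,-0.35,0,-0.05,0,0],[-1.1,-0.26,-0.35,0,-0.086,0,0],[-1.1,-0.26,-0.3,0,-0.086,0,0]]]'

```text
time: 23.68
ee_pos: [0.5329, 0.012, 0.1676]
ee_rot: [0.985, -0.019, -0.172, -0.003]
wrist_force: [0.8, 0.7, 3.9]
width: 0.013
```

Run:
```python
from h import *
st();print(lipof())
seq([((5,18.8),20),((11,19.8),19),((16,20.8),18),((24,22.7),15),((30,24.2),12)],y=7)
snap("scene","s18.png",6,(190,140,290,240))
```

```text
t 23.675 q [-0.178  0.573  1.273 -0.048  1.638  1.437] pos [0.5329 0.012  0.1676] F [0.8 0.7 3.9] w 0.013
(array([ 4.8913,  6.4561, 21.3377]), np.float64(19.847645176697608))
(5, 18.8) 20 [0.112, -0.039, 0.2, 0.001, -0.003, -0.001]
(11, 19.8) 19 [0.539, -0.039, 0.133, 0.001, 0.015, -0.001]
(16, 20.8) 18 [0.877, -0.039, 0.102, 0.001, 0.032, -0.001]
(24, 22.7) 15 [1.291, -0.04, 0.36, 0.001, 0.085, -0.001]
(30, 24.2) 12 [1.569, -0.04, 0.737, 0.001, 0.137, -0.001]
```

View pics/s18.png

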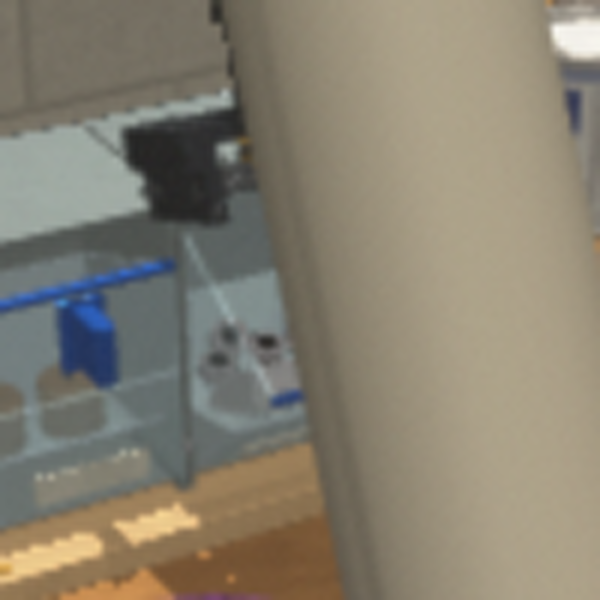

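Run:
```python
from h import *
seq([((11,20.5),21),((20,22),20),((28,23.5),20),((35,27),17),((42,35),12),((49,43),6),((56,51),0),((62,58),-5)],y=6)
```

```text
(11, 20.5) 21 [0.732, 0.062, -0.397, 0.001, -0.02, -0.001]
(20, 22) 20 [1.421, 0.062, -0.614, 0.001, -0.003, -0.001]
(28, 23.5) 20 [2.122, 0.062, -1.027, 0.001, -0.003, -0.001]
(35, 27) 17 [2.364, 0.061, -0.895, 0.001, 0.049, -0.001]
(42, 35) 12 [2.337, 0.061, -0.69, 0.001, 0.137, -0.001]
(49, 43) 6 [2.367, 0.061, -0.205, 0.001, 0.241, -0.001]
(56, 51) 0 [2.553, 0.06, 0.309, 0.001, 0.346, -0.0]
(62, 58) -5 [2.833, 0.059, 0.711, 0.001, 0.433, -0.0]
```

>>> arm_command --rows '[[[0.4,0,-0.2,0,-0.02,0,0],[0.73,0,-0.4,0,-0.02,0,0],[1.1,0,-0.5,0,-0.01,0,0],[1.4,0,-0.6,0,0,0,0],[1.75,0,-0.8,0,0,0,0]]]'

```text
time: 24.35
ee_pos: [0.5492, 0.0116, 0.1704]
ee_rot: [0.984, -0.019, -0.176, -0.003]
wrist_force: [-10.3, -0.5, 13.5]
width: 0.013
```

Run:
```python
from h import *
st();print(lipof())
seq([((28,23.5),20),((35,27),17),((42,35),12),((49,43),6),((56,51),0),((62,58),-5)],y=6)
snap("scene","s19.png",6,(190,140,290,240))
```

```text
t 24.35 q [-0.174  0.6    1.214 -0.048  1.679  1.44 ] pos [0.5492 0.0116 0.1704] F [-10.3  -0.5  13.5] w 0.013
(array([20.3385,  6.6979, 23.3214]), np.float64(20.30757639514044))
(28, 23.5) 20 [0.68, 0.083, -0.212, 0.001, 0.005, -0.001]
(35, 27) 17 [0.923, 0.083, -0.082, 0.001, 0.058, -0.001]
(42, 35) 12 [0.898, 0.083, 0.123, 0.001, 0.145, -0.001]
(49, 43) 6 [0.932, 0.083, 0.608, 0.001, 0.25, -0.001]
(56, 51) 0 [1.122, 0.082, 1.121, 0.001, 0.354, -0.0]
(62, 58) -5 [1.406, 0.081, 1.52, 0.001, 0.442, -0.0]
```

View pics/s19.png

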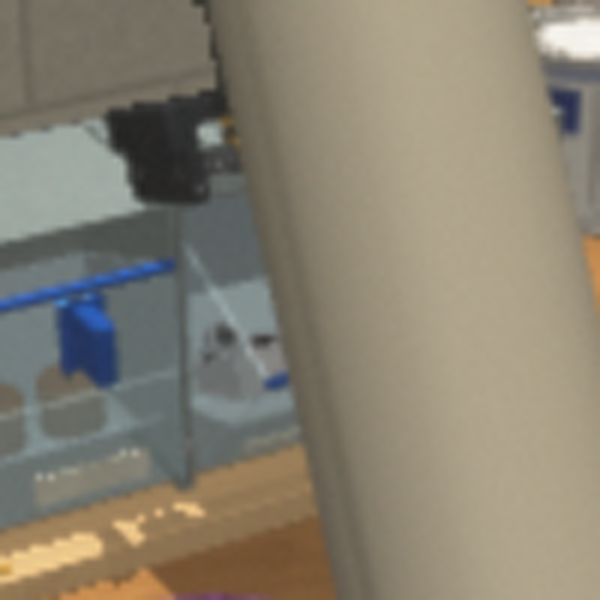

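>>> arm_command --rows '[[[0.1,0,-0.25,0,0,0,0],[0.5,0,-0.4,0,0.03,0,0],[0.75,0,-0.3,0,0.058,0,0],[0.75,0,-0.15,0,0.1,0,0],[0.75,0,0,0,0.145,0,0]]]'

```text
time: 25.02
ee_pos: [0.5585, 0.0109, 0.1658]
ee_rot: [0.995, -0.02, -0.101, -0.002]
wrist_force: [-1.0, 0.0, -2.0]
width: 0.013
```

Run:
```python
from h import *
st();print(lipof())
seq([((42,35),10),((46,40),6),((49,44),2),((53,49),-2),((57,54),-6),((60,60),-10)],y=6)
snap("scene","s20.png",6,(190,140,290,240))
```

```text
t 25.025 q [-0.18   0.555  1.285 -0.029  1.502  1.435] pos [0.5585 0.0109 0.1658] F [-1.  0. -2.] w 0.013
(array([44.0476,  6.4636, 35.6384]), np.float64(11.547627560230731))
(42, 35) 10 [-0.345, 0.059, 0.462, 0.001, 0.027, -0.001]
(46, 40) 6 [-0.414, 0.059, 0.838, 0.001, 0.097, -0.001]
(49, 44) 2 [-0.494, 0.058, 1.354, 0.001, 0.167, -0.001]
(53, 49) -2 [-0.429, 0.058, 1.771, 0.001, 0.236, -0.0]
(57, 54) -6 [-0.293, 0.058, 2.201, 0.001, 0.306, -0.0]
(60, 60) -10 [-0.206, 0.057, 2.561, 0.001, 0.376, -0.0]
```

View pics/s20.png

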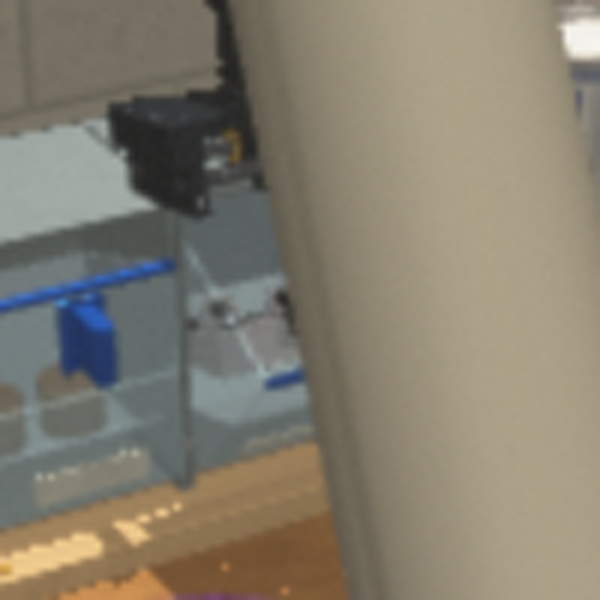

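>>> arm_command --rows '[[[-0.4,0,0.6,0,0.06,0,0],[-0.41,0,0.84,0,0.1,0,0],[-0.47,0,1.35,0,0.167,0,0],[-0.4,0,1.77,0,0.236,0,0],[-0.27,0,2.2,0,0.306,0,0],[-0.2,0,2.5,0,0.37,0,0]]]'

```text
time: 25.82
ee_pos: [0.55, 0.0115, 0.141]
ee_rot: [0.996, -0.02, 0.082, 0.002]
wrist_force: [-3.9, 0.0, -4.2]
width: 0.0136
```

Run:
```python
from h import *
st();print(lipof())
seq([((56,68),-13),((45,80),-15),((20,100),-16),((-40,130),-16),((-110,160),-16)],y=5)
snap("scene","s21.png",6,(190,140,290,240))
```

```text
t 25.825 q [-0.206  0.438  1.584  0.033  0.958  1.388] pos [0.55   0.0115 0.141 ] F [-3.9  0.  -4.2] w 0.0136
(array([58.2122,  6.7333, 58.3762]), np.float64(-9.392207675441364))
(56, 68) -13 [-0.413, 0.18, -0.143, 0.001, 0.063, -0.0]
(45, 80) -15 [-1.474, 0.181, -1.03, 0.001, 0.098, -0.0]
(20, 100) -16 [-3.693, 0.183, -3.171, 0.001, 0.115, -0.0]
(-40, 130) -16 [-9.123, 0.187, -7.11, 0.001, 0.115, -0.0]
(-110, 160) -16 [-15.54, 0.191, -11.212, 0.001, 0.115, -0.0]
```

View pics/s21.png

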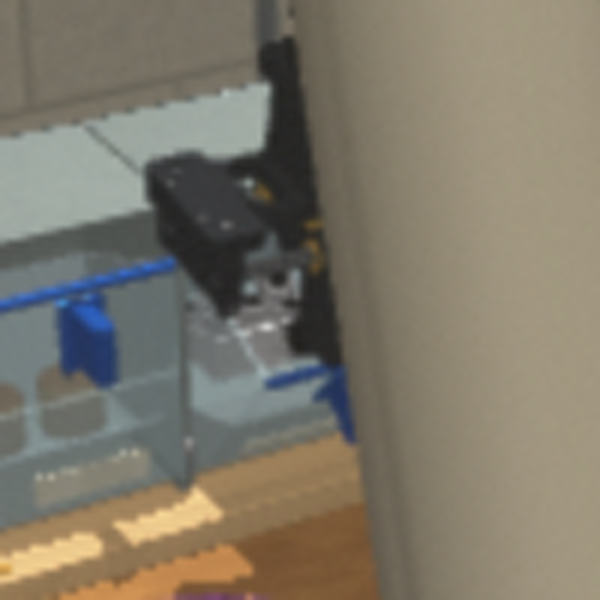

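>>> arm_command --rows '[[[-0.4,0.1,-0.15,0,0.06,0,0],[-0.9,0.1,-0.6,0,0.08,0,0],[-1.5,0.1,-1.1,0,0.1,0,0],[-2.6,0.1,-2.1,0,0.11,0,0],[-3.7,0.1,-3.2,0,0.115,0,0],[-5.5,0.1,-4.5,0,0.115,0,0],[-7.3,0.1,-5.8,0,0.115,0,0],[-9.1,0.1,-7.1,0,0.115,0,0],[-11.3,0.1,-8.5,0,0.115,0,0],[-13.5,0.1,-9.9,0,0.115,0,0],[-15.2,0.1,-11,0,0.115,0,0],[-15.5,0.1,-11.2,0,0.115,0,0]]]'

```text
time: 27.38
ee_pos: [0.3794, 0.0172, 0.228]
ee_rot: [0.99, -0.019, 0.142, 0.004]
wrist_force: [0.5, -0.1, -1.2]
width: 0.0136
```

Run:
```python
from h import *
st();print(lipof())
snap("scene","s22.png",5,(180,110,310,230));snap("top","t22.png",5,(180,130,340,250))
```

```text
t 27.375 q [-0.319 -0.006  1.922  0.093  0.954  1.248] pos [0.3794 0.0172 0.228 ] F [ 0.5 -0.1 -1.2] w 0.0136
(array([-108.9648,    5.6973,  162.4308]), np.float64(-16.280850770882438))
```

View pics/s22.png

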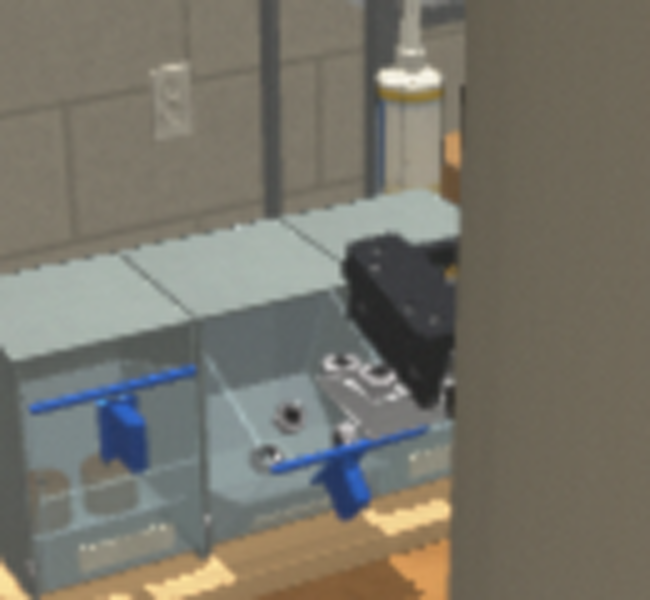

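View pics/t22.png

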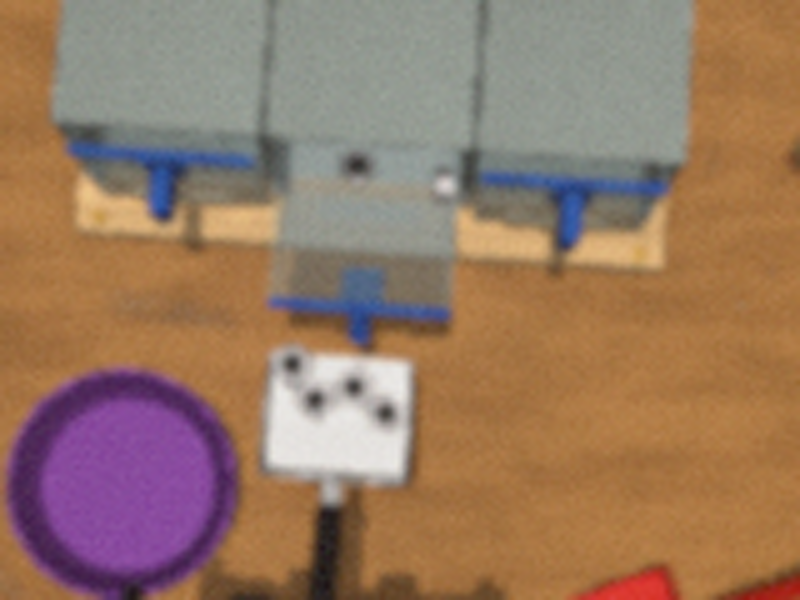

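```bash
cat >> h.py <<'E'
D=np.array([.486,.352,0.])
def dump(off,z,p,yaw):  # lip offset along heading from dish centre (m)
    p=np.radians(p); Ry=R.from_euler('z',yaw)*R.from_euler('y',p)
    L=D+R.from_euler('z',yaw).apply([off,0,0])+[0,0,z]
    return L+Ry.apply([-.132,0,.060]), ori(yaw,-p)
E
python3 - <<'E'
from h import *
seq([((-109,160),-24),((-109,160),-32)],y=5.7)
E
```

```text
(-109, 160) -24 [-0.825, -0.006, 1.991, 0.002, 0.135, -0.0]
(-109, 160) -32 [-1.269, -0.009, 3.964, 0.002, 0.275, -0.0]
```

>>> arm_command --rows '[[[-0.4,0,1,0,0.07,0,0],[-0.83,0,2,0,0.135,0,0],[-1.05,0,3,0,0.2,0,0],[-1.27,0,3.96,0,0.275,0,0]]]'

```text
time: 27.98
ee_pos: [0.3796, 0.0168, 0.1852]
ee_rot: [0.961, -0.019, 0.276, 0.006]
wrist_force: [-0.1, 0.9, -2.1]
width: 0.0135
```

Run:
```python
from h import *
o=st();print(lipof())
for a in [(-.03,.17,-25,.25),(-.02,.14,-20,.55)]: print(a,plan(*dump(*a),o))
snap("top","t23.png",5,(180,130,340,250))
```

```text
t 27.975 q [-0.389 -0.002  2.179  0.412  0.467  0.899] pos [0.3796 0.0168 0.1852] F [-0.1  0.9 -2.1] w 0.0135
(array([-108.5717,    5.3677,  159.3847]), np.float64(-32.04462080070711))
(-0.03, 0.17, -25, 0.25) [-7.185, -28.924, -2.598, 0.14, -0.122, -0.254]
(-0.02, 0.14, -20, 0.55) [-5.488, -24.774, 0.52, 0.261, -0.204, -0.53]
```

View pics/t23.png

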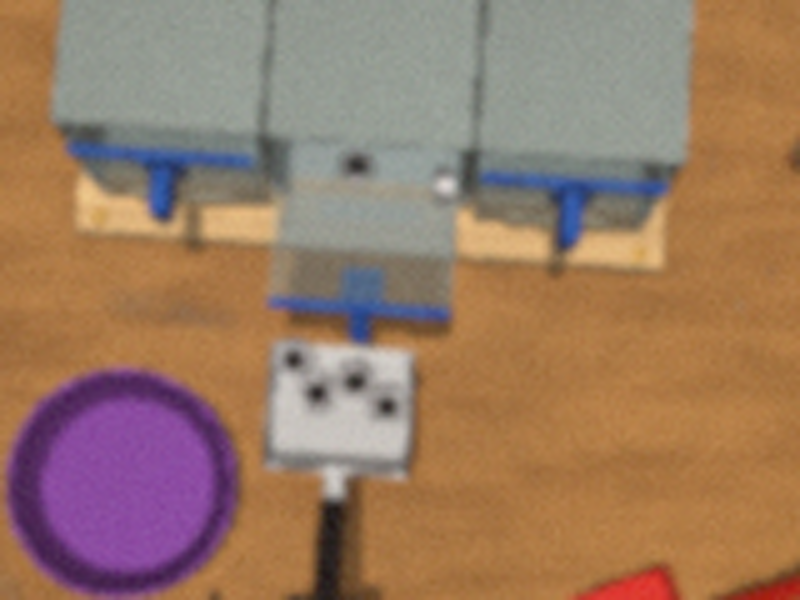

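>>> arm_command --rows '[[[-0.7,-2,0,0.03,-0.03,-0.06,0],[-1.5,-5,0,0.07,-0.05,-0.13,0],[-2.3,-8.5,0.1,0.1,-0.08,-0.2,0],[-3,-12,0.2,0.14,-0.1,-0.28,0],[-3.7,-15.5,0.3,0.18,-0.13,-0.35,0],[-4.4,-19,0.4,0.21,-0.16,-0.42,0],[-5,-22,0.5,0.24,-0.19,-0.48,0],[-5.4,-24,0.5,0.255,-0.2,-0.52,0],[-5.5,-24.8,0.5,0.26,-0.204,-0.53,0],[-5.5,-24.8,0.5,0.26,-0.204,-0.53,0]]]'

```text
time: 29.28
ee_pos: [0.3451, 0.2666, 0.1518]
ee_rot: [0.948, 0.267, 0.166, -0.047]
wrist_force: [0.5, -0.2, -1.9]
width: 0.0136
```

Run:
```python
from h import *
o=st()
for a in [(-.02,.10,-10,.55),(-.02,.07,0,.55),(-.025,.06,15,.55),(-.025,.05,30,.55),(-.025,.045,42,.55),(-.025,.045,52,.55)]: print(a,plan(*dump(*a),o))
snap("top","t24.png",5,(90,150,250,270));snap("scene","s24.png",4,(60,130,260,270))
```

```text
t 29.275 q [0.346 0.204 1.976 0.119 0.626 1.282] pos [0.3451 0.2666 0.1518] F [ 0.5 -0.2 -1.9] w 0.0136
(-0.02, 0.1, -10, 0.55) [-0.123, 0.089, 1.623, -0.001, -0.172, -0.0]
(-0.02, 0.07, 0, 0.55) [0.459, 0.09, 2.489, -0.001, -0.347, -0.0]
(-0.025, 0.06, 15, 0.55) [2.624, 0.087, 0.919, -0.001, -0.608, -0.0]
(-0.025, 0.05, 30, 0.55) [5.763, 0.085, 0.368, -0.001, -0.87, -0.0]
(-0.025, 0.045, 42, 0.55) [8.581, 0.083, 0.327, -0.001, -1.08, 0.0]
(-0.025, 0.045, 52, 0.55) [11.108, 0.082, 0.385, -0.001, -1.254, 0.0]
```

View pics/t24.png

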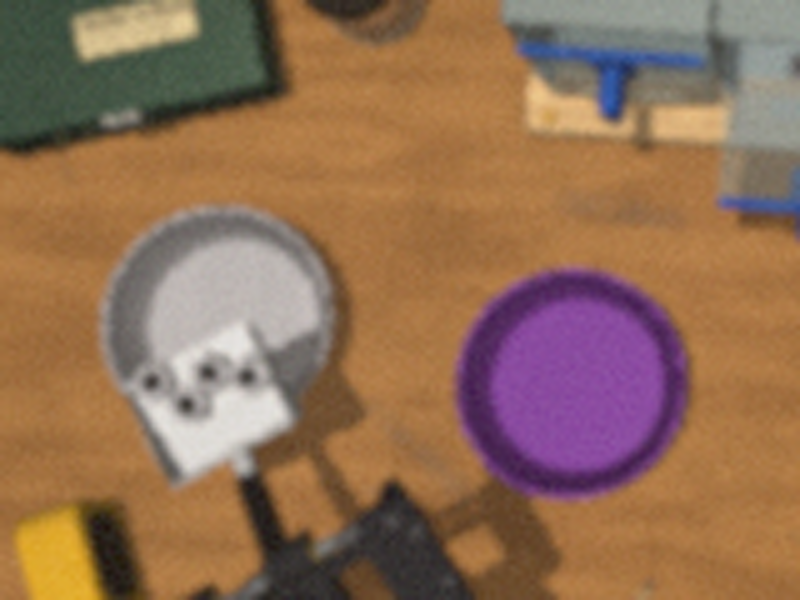

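View pics/s24.png

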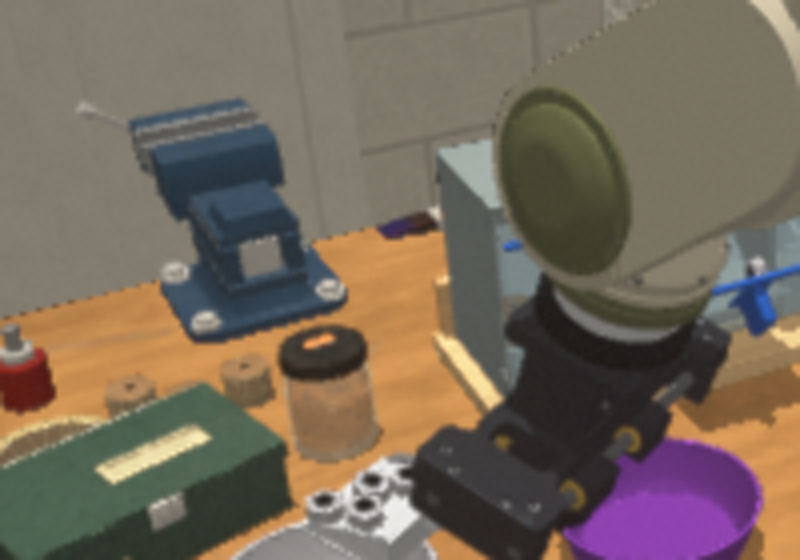

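Run:
```python
from h import *
o=ctrl.get_obs()
g=lambda P:((proj("top",P)-[90,150]+.5)*5)
print("dish",g(D+[0,0,.041]))
Rs=R.from_quat(o["ee_rot"])*R.from_matrix(np.diag([1,-1,-1]))
for y in(.037,-.037): print(g(o["ee_pos"]+Rs.apply([.132,y,-.06])))
f=lambda a:(90+(a[0]+.5)/5-.5,150+(a[1]+.5)/5-.5)
print(ray("top",f((218,318)),.041))
```

```text
dish [216.1148 324.826 ]
[107.1976 379.6774]
[231.9303 309.9556]
[0.4897 0.3509 0.041 ]
```

Run:
```python
from h import *
from scipy.optimize import least_squares
o=ctrl.get_obs()
g=lambda P:((proj("top",P)-[90,150]+.5)*5)
Rs=R.from_quat(o["ee_rot"])*R.from_matrix(np.diag([1,-1,-1]))
obs=np.array([[131,388],[247,322],[178,486],[298,412]])
def mod(v):
    s,yw,dx=v
    S=R.from_euler('z',yw)*R.from_euler('y',s)
    pts=np.array([[.132,.037,-.062],[.132,-.037,-.062],[.072,.037,-.038],[.072,-.037,-.038]])+[dx,0,0]
    return np.array([g(o["ee_pos"]+Rs.apply(S.apply(p)+[0,0,.002])) for p in pts])
r=least_squares(lambda v:(mod(v)-obs).ravel(),[0,0,0]); print(r.x,r.cost); print(mod(r.x),mod([0,0,0]))
r=least_squares(lambda v:(mod([v[0],v[1],0])-obs).ravel(),[0,0]); print(r.x,r.cost)
```

```text
[0.2627 0.0203 0.0067] 37.05437229116611
[[132.223  388.9683]
 [250.8484 319.4122]
 [172.8079 486.9077]
 [294.3179 414.9715]] [[107.1976 379.6774]
 [231.9303 309.9556]
 [161.259  486.4828]
 [286.9155 415.4051]]
[ 0.1603 -0.0075] 72.05936076888366
```

```bash
cat >> h.py <<'E'
SL=0.21
def pose(L,p,yaw): # actual lip world, actual pitch deg lip-down
    p=np.radians(p); t=ori(yaw,-(p-SL)); Ra=R.from_euler('z',yaw)*R.from_euler('y',p)
    return np.array(L)+Ra.apply([-.132,0,.062])+.002*t.as_matrix()[:,2], t
def dump(off,z,p,yaw):
    return pose(D+R.from_euler('z',yaw).apply([off,0,0])+[0,0,z],p,yaw)
D=np.array([.488,.351,0.])
E
python3 - <<'E'
from h import *
o=st()
for a in [(-.02,.10,-6,.55),(-.02,.075,2,.55),(-.025,.065,15,.55),(-.025,.055,30,.55),(-.025,.05,42,.55),(-.025,.05,55,.55)]: print(a,plan(*dump(*a),o))
E
```

```text
t 29.375 q [0.345 0.203 1.977 0.12  0.626 1.282] pos [0.345  0.2661 0.1519] F [-0.7 -0.5 -1.6] w 0.013
(-0.02, 0.1, -6, 0.55) [0.661, 0.235, 0.872, -0.001, -0.032, -0.002]
(-0.02, 0.075, 2, 0.55) [1.172, 0.235, 1.733, -0.001, -0.172, -0.001]
(-0.025, 0.065, 15, 0.55) [2.974, 0.231, 0.528, -0.001, -0.399, -0.001]
(-0.025, 0.055, 30, 0.55) [6.107, 0.226, -0.013, -0.001, -0.66, -0.001]
(-0.025, 0.05, 42, 0.55) [8.918, 0.222, -0.047, -0.001, -0.87, -0.001]
(-0.025, 0.05, 55, 0.55) [12.189, 0.217, 0.118, -0.001, -1.097, -0.001]
```

>>> arm_command --rows '[[[0.66,0.1,0.87,0,-0.03,0,0],[0.9,0.2,1.3,0,-0.1,0,0],[1.17,0.2,1.73,0,-0.172,0,0],[2,0.2,1.1,0,-0.28,0,0],[2.97,0.2,0.53,0,-0.4,0,0],[4.5,0.2,0.2,0,-0.53,0,0],[6.1,0.2,0,0,-0.66,0,0],[6.1,0.2,0,0,-0.66,0,0]]]'

```text
time: 30.38
ee_pos: [0.3968, 0.2952, 0.1716]
ee_rot: [0.951, 0.268, -0.15, 0.042]
wrist_force: [0.5, 0.9, -2.5]
width: 0.0139
```

Run:
```python
from h import *
o=st()
for a in [(-.025,.05,42,.55),(-.025,.05,55,.55),(-.025,.055,65,.55)]: print(a,plan(*dump(*a),o))
snap("top","t25.png",5,(90,150,250,270));snap("scene","s25.png",5,(60,180,200,310))
```

```text
t 30.375 q [ 0.419  0.493  1.403 -0.039  1.555  1.447] pos [0.3968 0.2952 0.1716] F [ 0.5  0.9 -2.5] w 0.0139
(-0.025, 0.05, 42, 0.55) [1.971, 0.006, -1.797, -0.001, -0.211, -0.001]
(-0.025, 0.05, 55, 0.55) [4.658, 0.002, -3.669, -0.001, -0.438, -0.001]
(-0.025, 0.055, 65, 0.55) [6.819, -0.001, -5.145, -0.001, -0.612, -0.001]
```

View pics/t25.png

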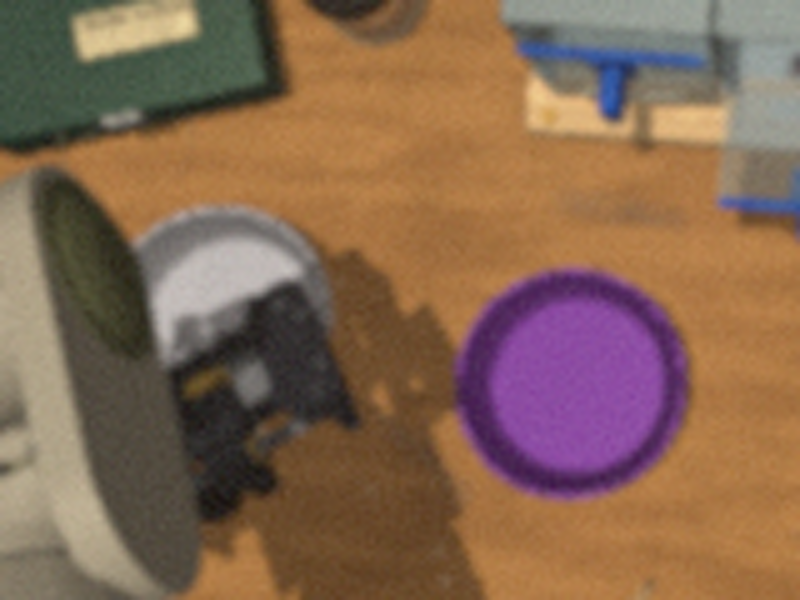

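View pics/s25.png

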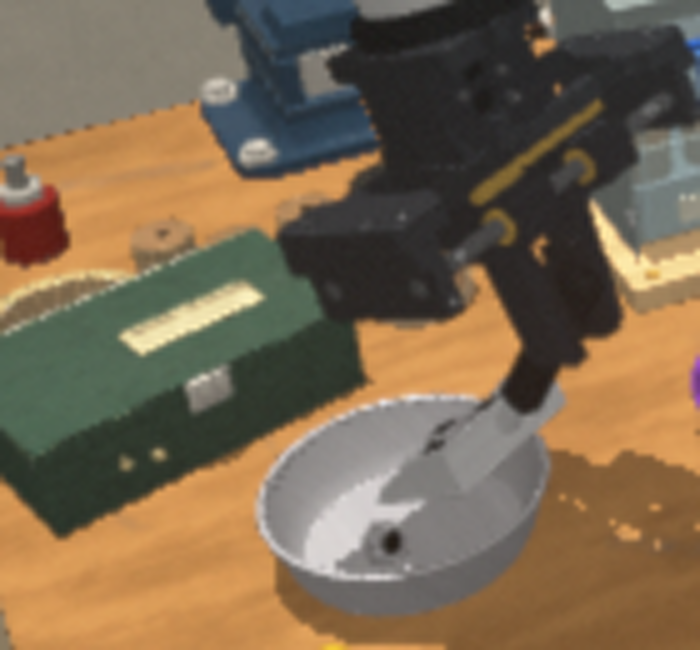

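>>> arm_command --rows '[[[1,0,-1,0,-0.1,0,0],[1.97,0,-1.9,0,-0.21,0,0],[3.3,0,-2.9,0,-0.32,0,0],[4.66,0,-3.9,0,-0.438,0,0],[6.8,0,-5.5,0,-0.61,0,0],[6.8,0,-5.5,0,-0.61,0,0]]]'

```text
time: 31.22
ee_pos: [0.4652, 0.3374, 0.2009]
ee_rot: [0.861, 0.243, -0.43, 0.121]
wrist_force: [-0.3, -0.3, -1.9]
width: 0.0136
```

Run:
```python
from h import *
o=st()
snap("scene","s26.png",5,(60,180,200,310))
```

```text
t 31.225 q [ 0.453  0.873  0.789 -0.113  2.401  1.428] pos [0.4652 0.3374 0.2009] F [-0.3 -0.3 -1.9] w 0.0136
```

View pics/s26.png

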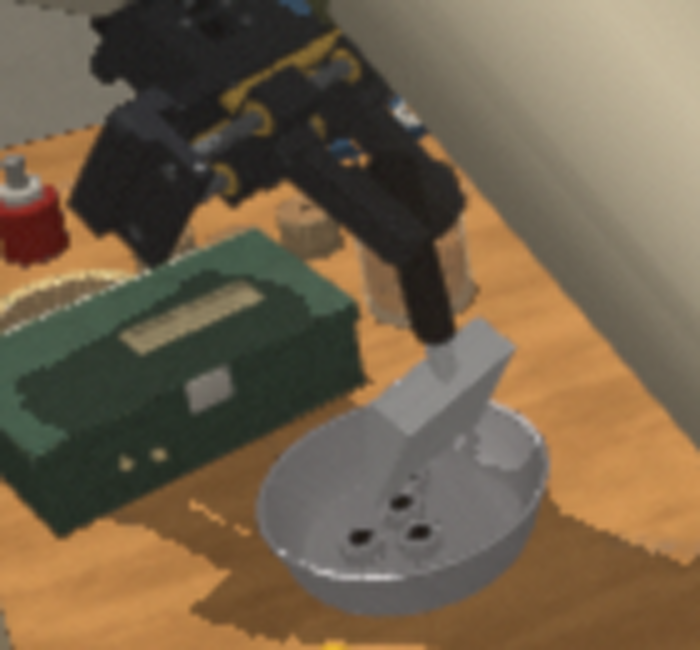

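Run:
```python
from h import *
o=st()
for a in [(-.03,.09,50,.55),(-.03,.10,30,.55),(-.03,.11,10,.55),(-.03,.13,-5,.55)]: print(a,plan(*dump(*a),o))
```

```text
t 31.275 q [ 0.453  0.869  0.792 -0.113  2.398  1.428] pos [0.4645 0.3372 0.2024] F [-0.6 -0.8 -0.8] w 0.0137
(-0.03, 0.09, 50, 0.55) [-4.653, 0.048, 1.663, -0.001, 0.26, 0.001]
(-0.03, 0.1, 30, 0.55) [-6.467, 0.05, 5.978, -0.001, 0.609, 0.001]
(-0.03, 0.11, 10, 0.55) [-6.537, 0.054, 10.345, -0.001, 0.958, 0.0]
(-0.03, 0.13, -5, 0.55) [-6.486, 0.056, 12.536, -0.001, 1.22, 0.0]
```

>>> arm_command --rows '[[[-2.5,0,0.5,0,0.1,0,0],[-4.65,0,1.66,0,0.26,0,0],[-5.5,0,3.8,0,0.43,0,0],[-6.47,0,6,0,0.609,0,0],[-6.5,0,8.1,0,0.78,0,0],[-6.5,0,10.3,0,0.958,0,0],[-6.5,0,11.5,0,1.1,0,0],[-6.5,0,12.5,0,1.22,0,0],[-6.5,0,12.5,0,1.22,0,0]]]'

```text
time: 32.4
ee_pos: [0.3431, 0.2636, 0.1811]
ee_rot: [0.952, 0.268, 0.143, -0.041]
wrist_force: [0.4, -0.3, -1.1]
width: 0.0131
```

Run:
```python
from h import *
o=st()
snap("top","t27.png",5,(90,150,250,270));snap("scene","s27.png",5,(60,180,200,310))
```

```text
t 32.4 q [0.346 0.158 1.905 0.085 0.788 1.317] pos [0.3431 0.2636 0.1811] F [ 0.4 -0.3 -1.1] w 0.0131
```

View pics/t27.png

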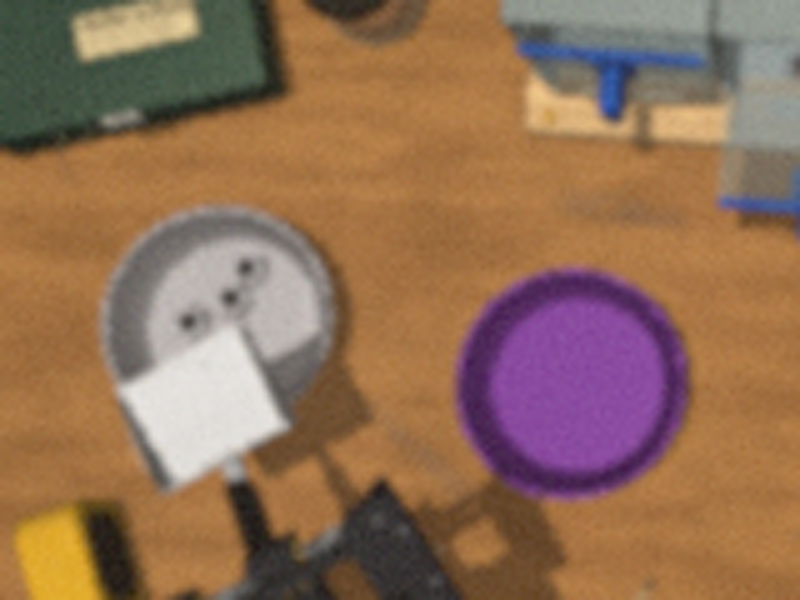

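View pics/s27.png

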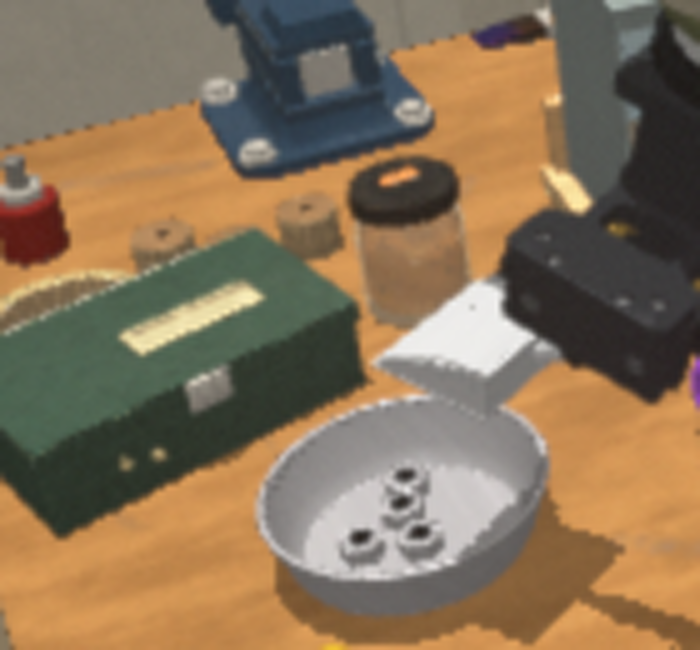

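Run:
```python
from h import *
from scipy.optimize import least_squares
o=ctrl.get_obs()
g=lambda P:((proj("top",P)-[90,150]+.5)*5)
Rs=R.from_quat(o["ee_rot"])*R.from_matrix(np.diag([1,-1,-1]))
obs=np.array([[118,386],[237,325],[168,492],[292,423]])
def mod(v):
    s,yw=v
    S=R.from_euler('z',yw)*R.from_euler('y',s)
    pts=np.array([[.132,.037,-.062],[.132,-.037,-.062],[.072,.037,-.038],[.072,-.037,-.038]])
    return np.array([g(o["ee_pos"]+Rs.apply(S.apply(p)+[0,0,.002])) for p in pts])
r=least_squares(lambda v:(mod(v)-obs).ravel(),[0,0]); print(r.x,r.cost); print(mod(r.x))
def tgt(z): # scoop standing: origin (0.5285,-0.3535,z)
    yaw=.15; L=np.array([.5285,-.3535,z])+R.from_euler('z',yaw).apply([.03,0,0]); return pose(L,0,yaw)
for z in(.12,.05,.0): print(z,tgt(z)[0],plan(*tgt(z),o))
```

```text
[ 0.1918 -0.0012] 80.37928026908801
[[119.3649 390.0508]
 [243.6034 320.5946]
 [160.4886 493.1337]
 [287.6753 421.2496]]
0.12 [ 0.4281 -0.3687  0.18  ] [-24.951, 58.309, -7.55, -0.101, -0.087, 0.386]
0.05 [ 0.4281 -0.3687  0.11  ] [-27.011, 58.314, -0.86, -0.101, -0.087, 0.386]
0.0 [ 0.4281 -0.3687  0.06  ] [-28.483, 58.317, 3.918, -0.101, -0.087, 0.386]
```

>>> arm_command --rows '[[[-2,6,-3,-0.01,-0.01,0.04,0],[-4.5,12,-4,-0.02,-0.02,0.08,0],[-7,18,-5,-0.03,-0.03,0.12,0],[-9.5,24,-6,-0.04,-0.04,0.16,0],[-12.5,30,-7,-0.05,-0.05,0.2,0],[-15,36,-7.5,-0.06,-0.055,0.24,0],[-17.5,42,-7.5,-0.07,-0.06,0.28,0],[-20,47,-7.5,-0.08,-0.07,0.31,0],[-22.5,52,-7.5,-0.09,-0.08,0.35,0],[-24.5,57,-7.5,-0.1,-0.087,0.386,0],[-25,58.3,-7.5,-0.1,-0.087,0.386,0],[-25,58.3,-7.5,-0.1,-0.087,0.386,0]]]'

```text
time: 34.0
ee_pos: [0.4284, -0.37, 0.178]
ee_rot: [0.992, 0.075, 0.103, -0.008]
wrist_force: [-0.1, -1.1, -0.9]
width: 0.0133
```

Run:
```python
from h import *
o=st()
def tgt(z):
    yaw=.15; L=np.array([.5285,-.3535,z])+R.from_euler('z',yaw).apply([.03,0,0]); return pose(L,0,yaw)
for z in(.05,.02,.004,.0): print(z,tgt(z)[0],plan(*tgt(z),o))
snap("scene","s28.png",5,(320,120,470,240));snap("top","t28.png",5,(290,170,410,280))
```

```text
t 34.0 q [-1.002  0.433  1.47   0.207  1.162  0.344] pos [ 0.4284 -0.37    0.178 ] F [-0.1 -1.1 -0.9] w 0.0133
0.05 [ 0.4281 -0.3687  0.11  ] [-1.416, -0.128, 6.642, -0.001, 0.002, -0.0]
0.02 [ 0.4281 -0.3687  0.08  ] [-2.036, -0.125, 9.578, -0.001, 0.002, -0.0]
0.004 [ 0.4281 -0.3687  0.064 ] [-2.366, -0.123, 11.143, -0.001, 0.002, -0.0]
0.0 [ 0.4281 -0.3687  0.06  ] [-2.448, -0.122, 11.535, -0.001, 0.002, -0.0]
```

View pics/s28.png

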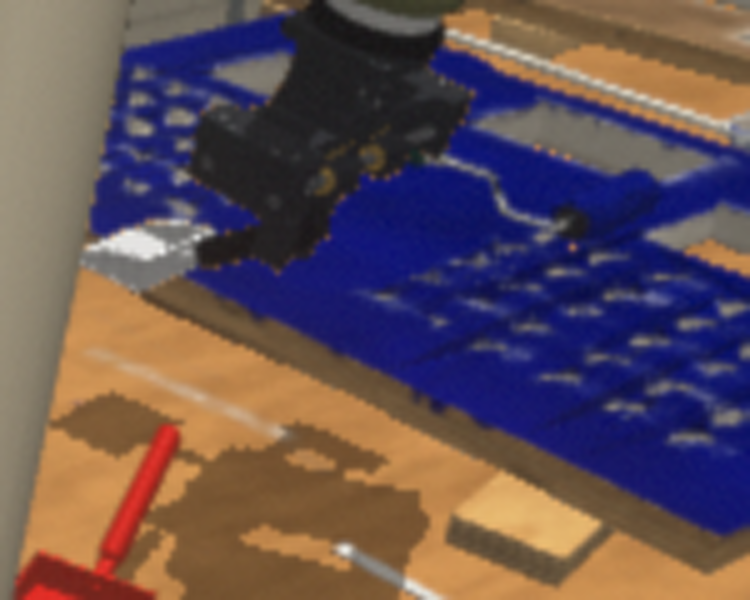

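View pics/t28.png

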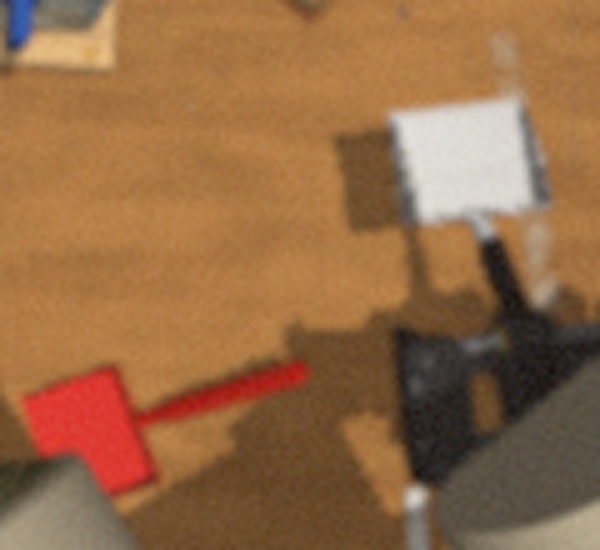

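>>> arm_command --rows '[[[-0.7,-0.1,3.3,0,0,0,0],[-1.4,-0.12,6.6,0,0,0,0],[-1.9,-0.12,8.6,0,0,0,0],[-2.1,-0.12,9.8,0,0,0,0],[-2.25,-0.12,10.6,0,0,0,0],[-2.25,-0.12,10.6,0,0,0,0]]]'

```text
time: 34.85
ee_pos: [0.428, -0.3671, 0.07]
ee_rot: [0.992, 0.075, 0.104, -0.008]
wrist_force: [-0.5, -0.3, -0.5]
width: 0.0131
```

Run:
```python
from h import *
o=st()
def tgt(z):
    yaw=.15; L=np.array([.5285,-.3535,z])+R.from_euler('z',yaw).apply([.03,0,0]); return pose(L,0,yaw)
for z in(.004,.0,-.003): print(z,tgt(z)[0],plan(*tgt(z),o))
snap("top","t29.png",5,(290,170,410,280))
snap("scene","s29.png",6,(330,150,430,240))
```

```text
t 34.85 q [-1.     0.571  1.603  0.245  0.897  0.273] pos [ 0.428  -0.3671  0.07  ] F [-0.5 -0.3 -0.5] w 0.0131
0.004 [ 0.4281 -0.3687  0.064 ] [-0.141, 0.154, 0.581, -0.001, 0.002, 0.001]
0.0 [ 0.4281 -0.3687  0.06  ] [-0.224, 0.155, 0.973, -0.001, 0.002, 0.001]
-0.003 [ 0.4281 -0.3687  0.057 ] [-0.286, 0.155, 1.266, -0.001, 0.002, 0.001]
```

View pics/s29.png

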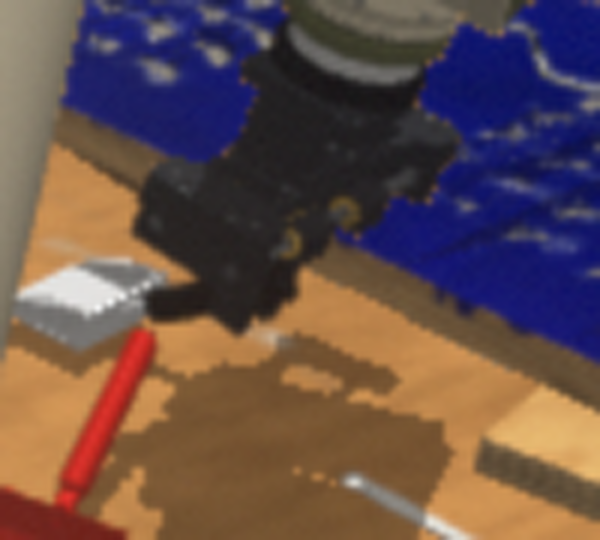

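View pics/t29.png

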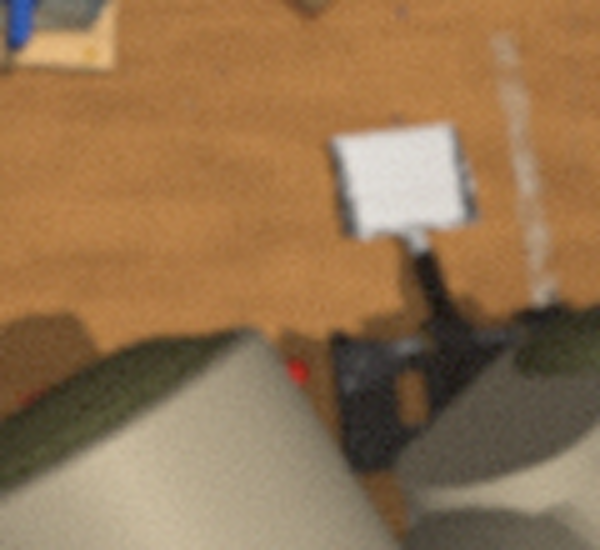

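Clear of the bench by roughly 1 cm; lower until contact.

>>> arm_command --rows '[[[-0.07,0,0.3,0,0,0,0],[-0.14,0,0.6,0,0,0,0],[-0.18,0,0.8,0,0,0,0],[-0.18,0,0.8,0,0,0,0]]]'

```text
time: 35.45
ee_pos: [0.4277, -0.3673, 0.0615]
ee_rot: [0.992, 0.075, 0.104, -0.009]
wrist_force: [0.4, -0.3, -1.8]
width: 0.0131
```

>>> arm_command --rows '[[[-0.04,0,0.2,0,0,0,0],[-0.07,0,0.3,0,0,0,0],[-0.07,0,0.3,0,0,0,0]]]'

```text
time: 35.83
ee_pos: [0.4277, -0.3673, 0.0585]
ee_rot: [0.992, 0.075, 0.104, -0.008]
wrist_force: [-0.3, -0.0, -0.7]
width: 0.0133
```

>>> arm_command --rows '[[[-0.04,0,0.2,0,0,0,0],[-0.09,0,0.4,0,0,0,0],[-0.09,0,0.4,0,0,0,0]]]'

```text
time: 36.2
ee_pos: [0.4277, -0.3675, 0.0547]
ee_rot: [0.992, 0.075, 0.104, -0.008]
wrist_force: [-0.7, 0.8, 2.3]
width: 0.0133
```

>>> arm_command --rows '[[[0.04,0,-0.2,0,-0.03,0,0],[0.08,0,-0.4,0,-0.06,0,0],[0.08,0,-0.4,0,-0.06,0,0]]]'

```text
time: 36.58
ee_pos: [0.428, -0.3675, 0.059]
ee_rot: [0.994, 0.076, 0.074, -0.006]
wrist_force: [-0.3, -0.6, 1.8]
width: 0.0134
```

>>> arm_command --rows '[[[0,0,0,0,0,0,0.25],[0,0,0,0,0,0,0.4],[0,0,0,0,0,0,0.6],[0,0,0,0,0,0,0.8],[0,0,0,0,0,0,0.8],[-0.3,0,-3,0,0,0,0.8],[-0.8,0,-8,0,0,0,0.8],[-1.4,0,-13,0,0,0,0.8]]]'

```text
time: 37.58
ee_pos: [0.3945, -0.3723, 0.1864]
ee_rot: [0.994, 0.075, 0.074, -0.006]
wrist_force: [0.6, -0.2, 0.4]
width: 0.0706
```

Run:
```python
from h import *
o=st()
T=np.radians(30); z=ori(YB,T).as_matrix()[:,2]
th=.84;c,s=np.cos(th),np.sin(th)
g=np.array([-33*c-88*s,0,-33*s+88*c]); G=case(g)+.002*z; print(g,G)
print(plan(G+[-.02,-.1,.13],ori(YB,.45)),plan(G-.11*z,ori(YB,.45)))
snap("scene","s30.png",5,(330,130,470,240));snap("top","t30.png",4,(180,100,380,240))
```

```text
t 37.575 q [-1.036  0.398  1.493  0.148  1.2    0.333] pos [ 0.3945 -0.3723  0.1864] F [ 0.6 -0.2  0.4] w 0.0706
[-87.5549   0.      34.1635] [0.545  0.0049 0.0774]
[17.204, -25.433, 0.479, -0.058, 0.301, 0.182] [14.795, -36.053, 3.647, -0.058, 0.301, 0.182]
```

View pics/s30.png

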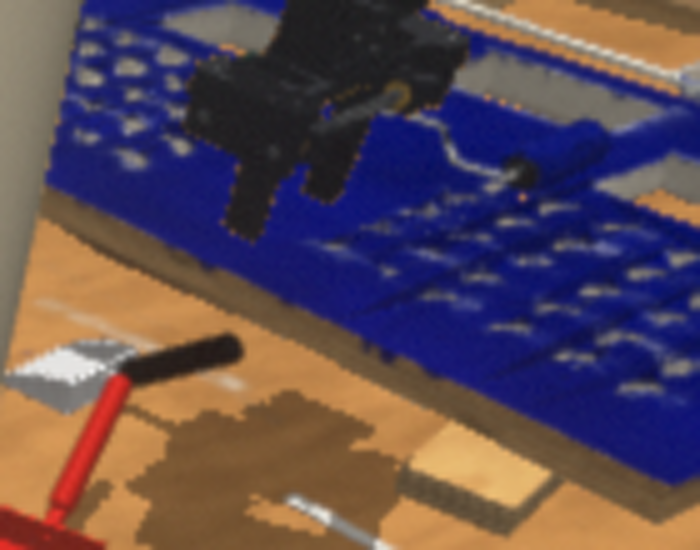

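View pics/t30.png

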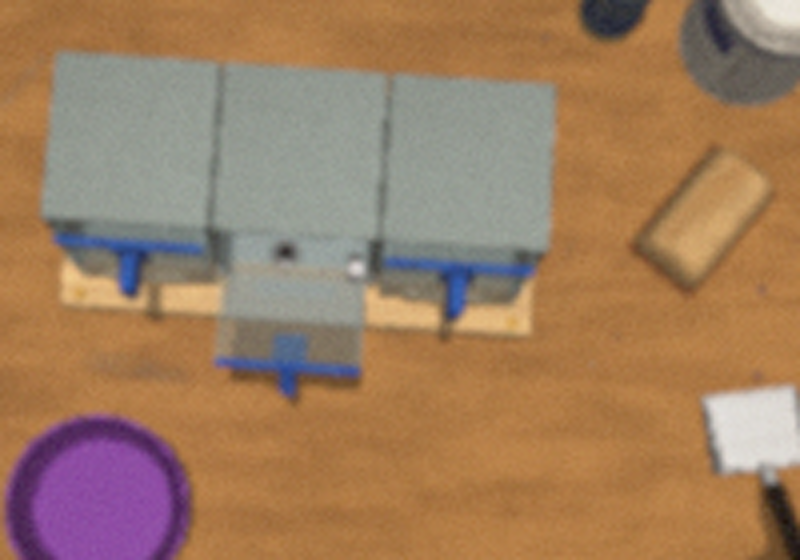

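Run:
```python
from h import *
def rot(x,z,th):
    c,s=np.cos(th),np.sin(th); return (x*c-z*s,0,x*s+z*c)
for th in (.84,.78,.72,.66,.6):
    print(th,(proj("top",case(rot(-9,110,th)))-[180,100]+.5)*4,(proj("top",case(rot(-41,69,th)))-[180,100]+.5)*4,(proj("scene",case(rot(-9,110,th)))))
```

```text
0.84 [286.4456 381.5678] [288.7001 378.0657] [250.7522 201.9091]
0.78 [286.703  374.6421] [288.68   375.7602] [250.0147 199.704 ]
0.72 [286.9997 367.2715] [288.6877 373.0655] [249.2252 197.538 ]
0.66 [287.3349 359.4839] [288.7234 369.9873] [248.3873 195.421 ]
0.6 [287.7075 351.3101] [288.7873 366.5333] [247.5051 193.3624]
```

```bash
cat >> h.py <<'E'
def rot(x,z,th):
    c,s=np.cos(th),np.sin(th); return np.array([x*c-z*s,0,x*s+z*c])
def fin(th,tilt,back=0,gx=-33,gz=88):
    t=ori(YB,tilt); z=t.as_matrix()[:,2]; return case(rot(gx,gz,th))+(.002-back)*z,t
E
python3 - <<'E'
from h import *
o=st()
p,t=fin(.72,.47,.10); print(p,plan(p,t,o),plan(p+[-.03,-.12,.05],t,o))
E
```

```text
t 37.675 q [-1.036  0.394  1.489  0.148  1.198  0.333] pos [ 0.3951 -0.3741  0.1899] F [ 0.8 -0.  -0.6] w 0.0709
[0.5044 0.0065 0.1768] [16.161, -35.994, 3.53, -0.051, 0.316, 0.184] [12.193, -24.542, -2.049, -0.051, 0.316, 0.184]
```

>>> arm_command --rows '[[[3,-6,-2,-0.01,0.08,0.04,0.8],[6,-12,-2,-0.02,0.16,0.09,0.8],[9,-18,-2,-0.035,0.24,0.13,0.8],[12.2,-24.5,-2,-0.05,0.316,0.184,0.8],[14,-30,0.8,-0.05,0.316,0.184,0.8],[16.1,-35,3,-0.05,0.316,0.184,0.8],[16.1,-36,3.5,-0.05,0.316,0.184,0.8],[16.1,-36,3.5,-0.05,0.316,0.184,0.8]]]'

```text
time: 38.67
ee_pos: [0.5026, 0.0103, 0.1733]
ee_rot: [0.973, -0.018, 0.229, -0.001]
wrist_force: [0.2, -0.5, -0.0]
width: 0.0707
```

Run:
```python
from h import *
o=st()
for b in(.1,.05,0): print(plan(*fin(.72,.47,b),o))
snap("scene","s31.png",5,(180,110,310,230));snap("top","t31.png",5,(180,100,340,220))
```

```text
t 38.675 q [-0.269  0.251  1.86   0.201  0.592  1.196] pos [0.5026 0.0103 0.1733] F [ 0.2 -0.5 -0. ] w 0.0707
[0.327, 0.379, -0.234, -0.01, 0.008, -0.0]
[0.369, 0.431, 4.766, -0.01, 0.008, -0.0]
[0.41, 0.483, 9.765, -0.01, 0.008, -0.0]
```

View pics/s31.png

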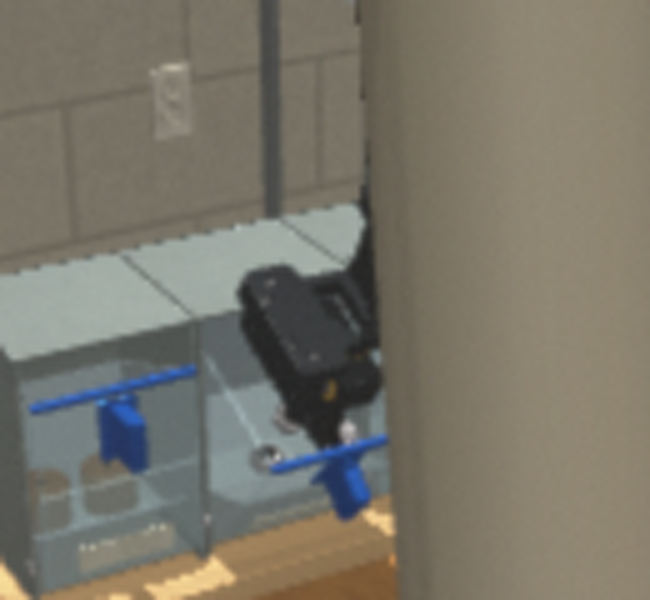

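View pics/t31.png

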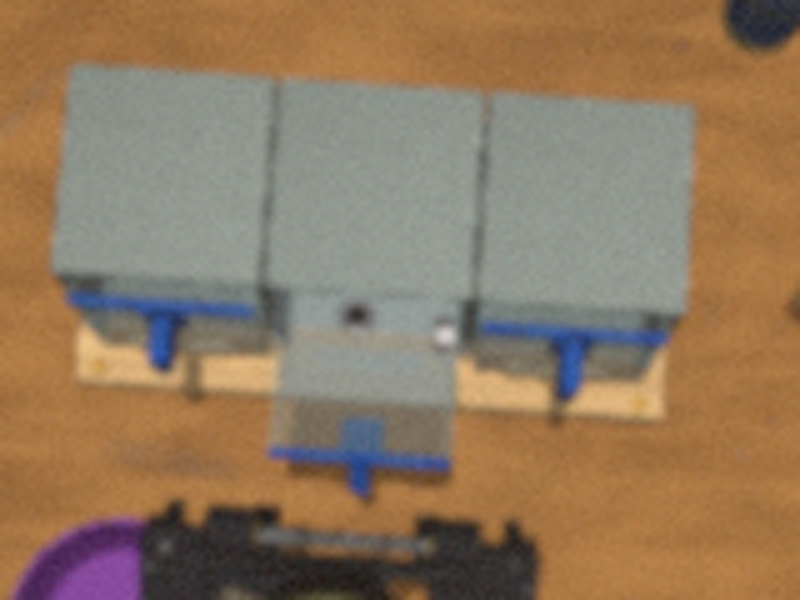

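>>> arm_command --rows '[[[0.33,0.38,1.5,-0.01,0.008,0,0.8],[0.35,0.4,4,-0.01,0.008,0,0.8],[0.37,0.43,6,-0.01,0.008,0,0.8],[0.39,0.46,8,-0.01,0.008,0,0.8],[0.41,0.48,9.7,-0.01,0.008,0,0.8],[0.41,0.48,9.7,-0.01,0.008,0,0.8]]]'

```text
time: 39.52
ee_pos: [0.5502, 0.001, 0.0892]
ee_rot: [0.972, -0.022, 0.233, 0.005]
wrist_force: [0.1, 0.4, 0.1]
width: 0.0705
```

Run:
```python
from h import *
o=st()
print(plan(*fin(.72,.47,0),o))
snap("scene","s32.png",5,(180,110,310,230));snap("top","t32.png",5,(180,100,340,220))
```

```text
t 39.525 q [-0.255  0.464  1.851  0.261  0.375  1.14 ] pos [0.5502 0.001  0.0892] F [0.1 0.4 0.1] w 0.0705
[-0.135, -0.368, 0.105, 0.003, -0.001, -0.005]
```

View pics/s32.png

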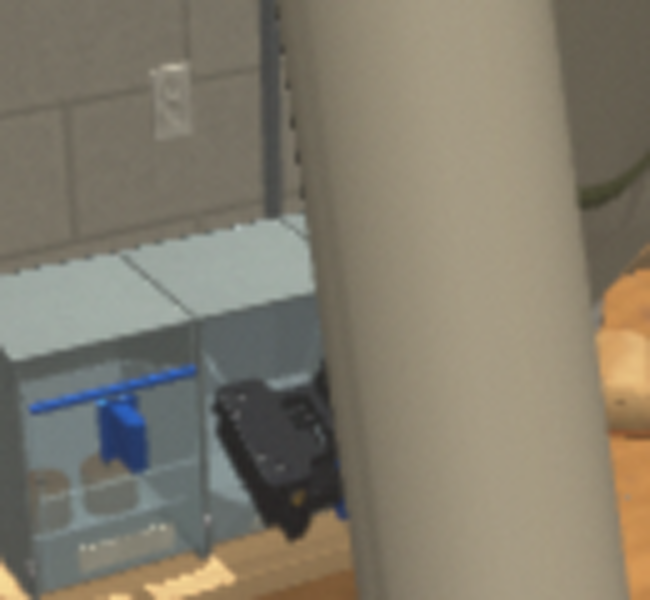

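View pics/t32.png

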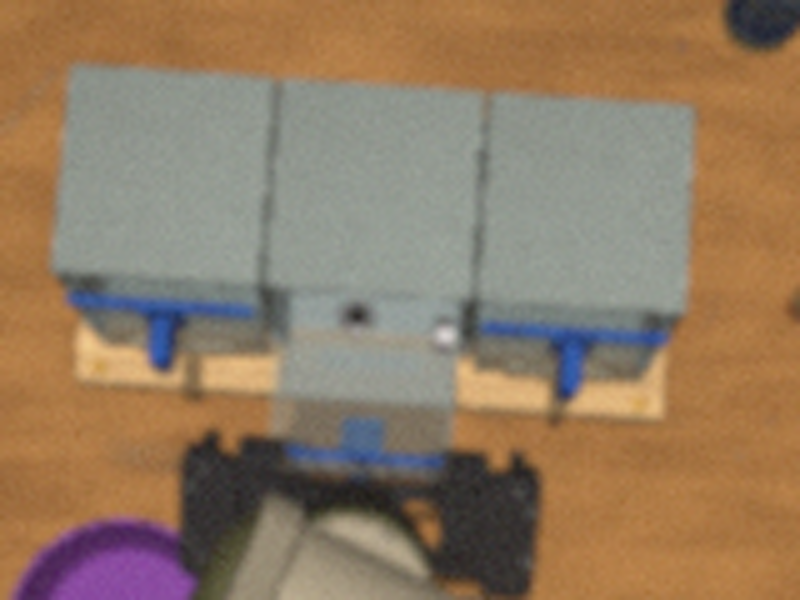

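Straddling the fin; correct the sideways error and grip.

>>> arm_command --rows '[[[-0.1,-0.36,0.1,0,0,0,0.8],[-0.1,-0.36,0.1,0,0,0,0.4],[-0.1,-0.36,0.1,0,0,0,0],[-0.1,-0.36,0.1,0,0,0,0],[-0.1,-0.36,0.1,0,0,0,0],[-0.1,-0.36,0.1,0,0,0,0],[-0.1,-0.36,0.1,0,0,0,0],[-0.1,-0.36,0.1,0,0,0,0],[-0.1,-0.36,0.1,0,0,0,0]]]' --squeeze 22

```text
time: 40.75
ee_pos: [0.5498, 0.0049, 0.0884]
ee_rot: [0.972, -0.021, 0.234, 0.006]
wrist_force: [-2.8, -9.3, 1.0]
width: 0.0119
```

Run:
```python
from h import *
o=st()
Rc=R.from_quat(o["ee_rot"])
g=R.from_euler('z',-YB).apply(o["ee_pos"]-.002*Rc.as_matrix()[:,2]-H)*1000; print("grasp case",g)
for d in np.arange(.1,.75,.1):
    p=rot(g[0],g[2],-d); p[1]=g[1]
    dd=R.from_euler('z',YB).apply((p-g)/10); print(d.round(2),Rc.inv().apply(dd).round(2))
```

```text
t 40.75 q [-0.246  0.466  1.854  0.253  0.369  1.153] pos [0.5498 0.0049 0.0884] F [-2.8 -9.3  1. ] w 0.0119
grasp case [-82.6325   0.1943  45.1408]
0.1 [ 0.8  -0.   -0.49]
0.2 [ 1.65 -0.   -0.9 ]
0.3 [ 2.54 -0.01 -1.22]
0.4 [ 3.45 -0.01 -1.45]
0.5 [ 4.38 -0.01 -1.59]
0.6 [ 5.32 -0.01 -1.63]
0.7 [ 6.26 -0.02 -1.59]
```

>>> arm_command --rows '[[[0.4,0.1,-0.26,0,0,0,0],[0.8,0.1,-0.49,0,0,0,0],[1.22,0.1,-0.7,0,0.01,0,0],[1.65,0.1,-0.9,0,0.02,0,0],[2.1,0.1,-1.07,0,0.02,0,0],[2.54,0.1,-1.22,0,0.03,0,0],[3,0.1,-1.34,0,0.03,0,0],[3.45,0.1,-1.45,0,0.04,0,0]]]'

```text
time: 41.75
ee_pos: [0.5717, 0.0039, 0.1156]
ee_rot: [0.968, -0.021, 0.25, 0.005]
wrist_force: [-10.7, -7.0, -2.1]
width: 0.012
```

Run:
```python
from h import *
o=st()
Rc=R.from_quat(o["ee_rot"])
g=R.from_euler('z',-YB).apply(o["ee_pos"]-.002*Rc.as_matrix()[:,2]-H)*1000; print("grasp case",g,np.hypot(g[0],g[2]), np.arctan2(-g[0],g[2])-.357)
```

```text
t 41.75 q [-0.24   0.441  1.789  0.234  0.424  1.183] pos [0.5717 0.0039 0.1156] F [-10.7  -7.   -2.1] w 0.012
grasp case [-60.8444   0.0941  72.3965] 94.568976254019 0.3419140991899665
```

>>> arm_command --rows '[[[0.46,0.05,-0.08,0,0,0,0],[0.93,0.07,-0.14,0,0.01,0,0],[1.4,0.07,-0.16,0,0.01,0,0],[1.87,0.07,-0.18,0,0.02,0,0],[2.34,0.07,-0.16,0,0.03,0,0],[2.81,0.07,-0.12,0,0.03,0,0],[3.1,0.07,-0.1,0,0.03,0,0]]]'

```text
time: 42.62
ee_pos: [0.5983, 0.0027, 0.1315]
ee_rot: [0.964, -0.02, 0.265, 0.005]
wrist_force: [-7.8, -1.7, -4.1]
width: 0.0118
```

Run:
```python
from h import *
o=st()
Rc=R.from_quat(o["ee_rot"])
g=R.from_euler('z',-YB).apply(o["ee_pos"]-.002*Rc.as_matrix()[:,2]-H)*1000; print("grasp case",g,np.hypot(g[0],g[2]), np.arctan2(-g[0],g[2])-.357)
snap("top","t33.png",5,(180,100,340,220))
```

```text
t 42.625 q [-0.232  0.448  1.72   0.222  0.456  1.207] pos [0.5983 0.0027 0.1315] F [-7.8 -1.7 -4.1] w 0.0118
grasp case [-34.2484  -0.1065  88.2431] 94.656233740588 0.013217741593528565
```

View pics/t33.png

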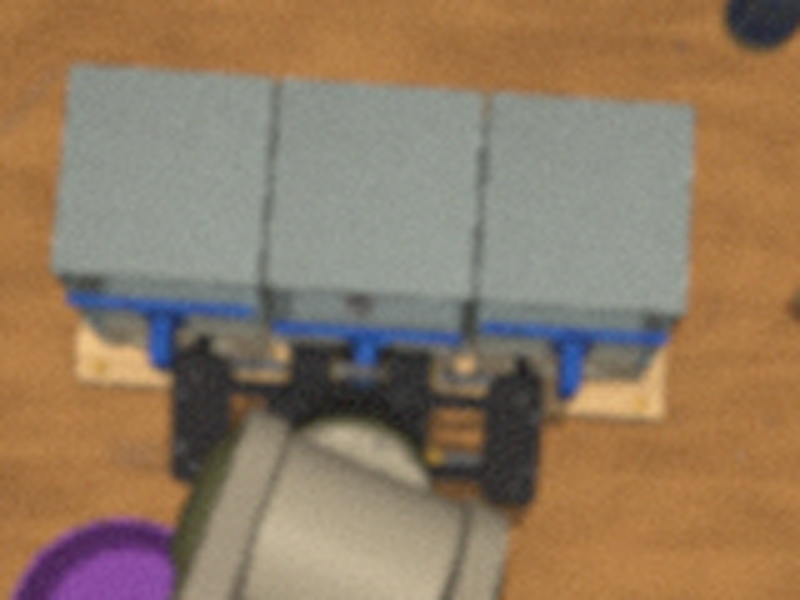

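>>> arm_command --rows '[[[0.25,0,0.05,0,0,0,0],[0.5,0,0.1,0,0,0,0],[0.7,0,0.16,0,0,0,0],[0.7,0,0.16,0,0,0,0]]]'

```text
time: 43.18
ee_pos: [0.6046, 0.0025, 0.1337]
ee_rot: [0.964, -0.02, 0.264, 0.005]
wrist_force: [-12.7, -1.5, -0.5]
width: 0.0122
```

Run:
```python
from h import *
o=st()
Rc=R.from_quat(o["ee_rot"])
g=R.from_euler('z',-YB).apply(o["ee_pos"]-.002*Rc.as_matrix()[:,2]-H)*1000; print("grasp case",g,np.hypot(g[0],g[2]), np.arctan2(-g[0],g[2])-.357)
snap("top","t34.png",5,(180,100,340,220))
```

```text
t 43.175 q [-0.229  0.453  1.7    0.213  0.471  1.219] pos [0.6046 0.0025 0.1337] F [-12.7  -1.5  -0.5] w 0.0122
grasp case [-27.9485  -0.0985  90.4273] 94.64787612900669 -0.05724188348378628
```

View pics/t34.png

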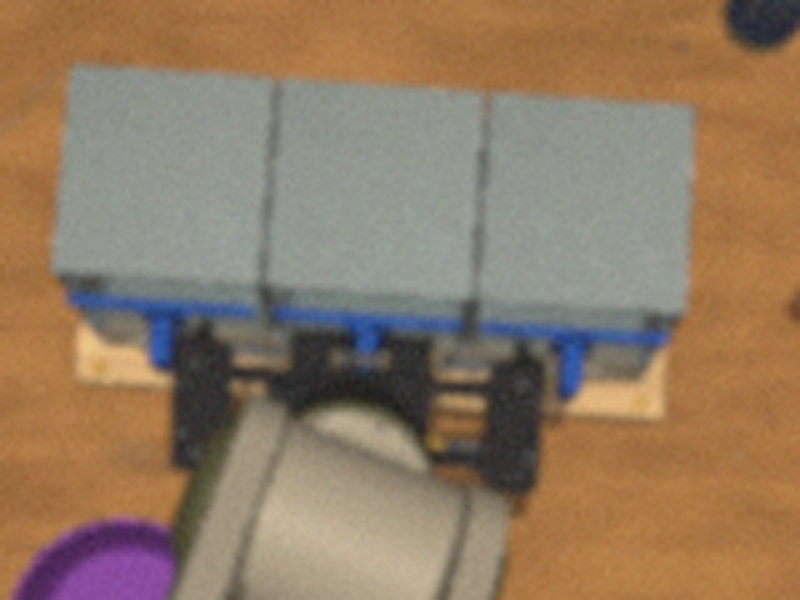

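>>> arm_command --rows '[[[0.2,0,0.04,0,0,0,0],[0.35,0,0.08,0,0,0,0],[0.35,0,0.08,0,0,0,0]]]'

```text
time: 43.6
ee_pos: [0.6051, 0.0025, 0.1338]
ee_rot: [0.965, -0.02, 0.261, 0.005]
wrist_force: [-31.5, -6.1, 7.3]
width: 0.0118
```

>>> arm_command --rows '[[[-0.35,0,-0.08,0,0,0,0],[-0.35,0,-0.08,0,0,0,0.3],[-0.35,0,-0.08,0,0,0,0.5],[-0.35,0,-0.08,0,0,0,0.6],[-0.35,0,-0.08,0,0,0,0.6],[-0.6,0,-2,0,0,0,0.6],[-1.5,0,-6,0,0,0,0.6],[-3,0,-11,0,0,0,0.6],[-6,4,-14,0,0,0,0.6],[-9,10,-15,0,0,0,0.6],[-11,15,-16,0,0,0,0.6],[-13,20,-16,0,0,0,0.6]]]'

```text
time: 45.1
ee_pos: [0.4078, -0.1922, 0.2079]
ee_rot: [0.963, -0.021, 0.27, 0.008]
wrist_force: [0.5, 0.7, 0.7]
width: 0.0529
```

Run:
```python
from h import *
o=st()
snap("top","t35.png",1.5);snap("scene","s35.png",1.5);snap("top","t36.png",5,(180,100,340,220));snap("scene","s36.png",6,(160,140,295,240))
```

```text
t 45.1 q [-0.926  0.114  1.95   0.59   0.799  0.328] pos [ 0.4078 -0.1922  0.2079] F [0.5 0.7 0.7] w 0.0529
```

View pics/t35.png

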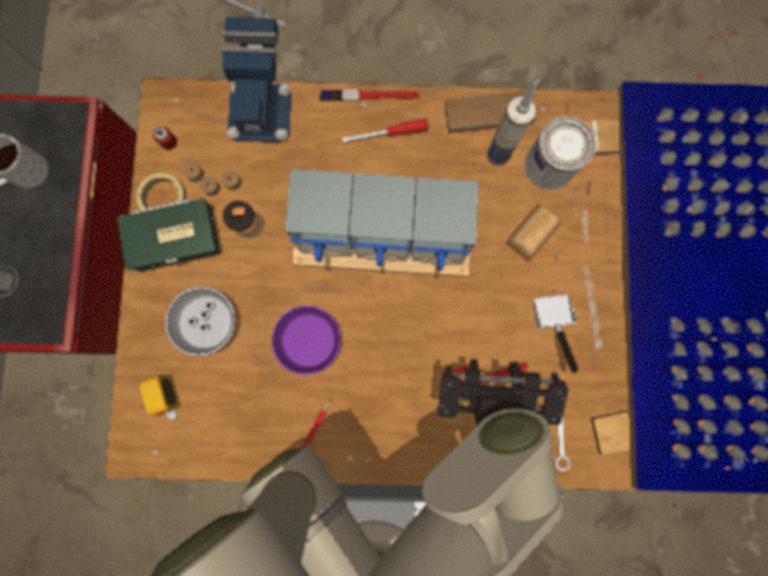

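View pics/s35.png

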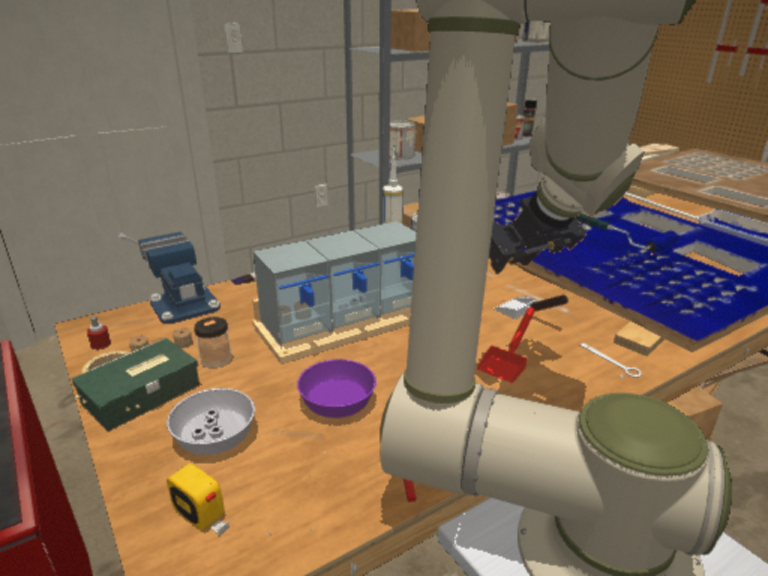

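View pics/t36.png

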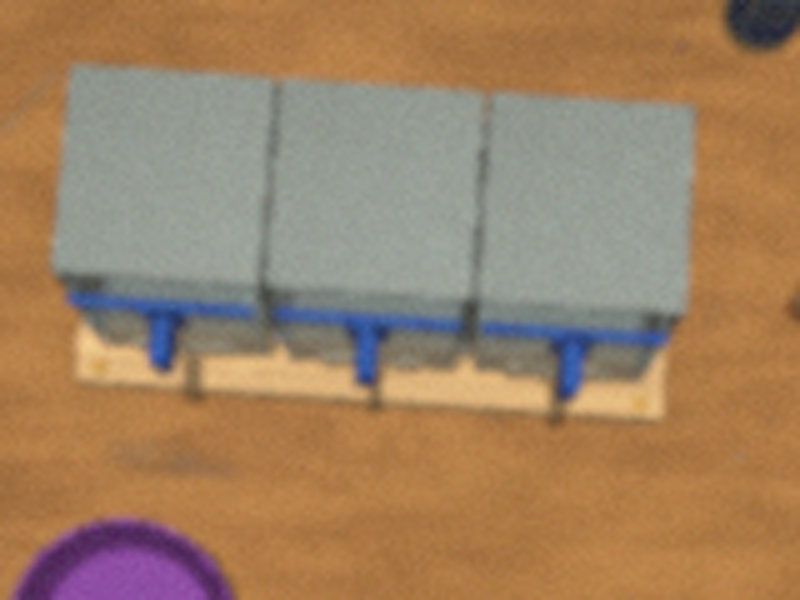

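View pics/s36.png

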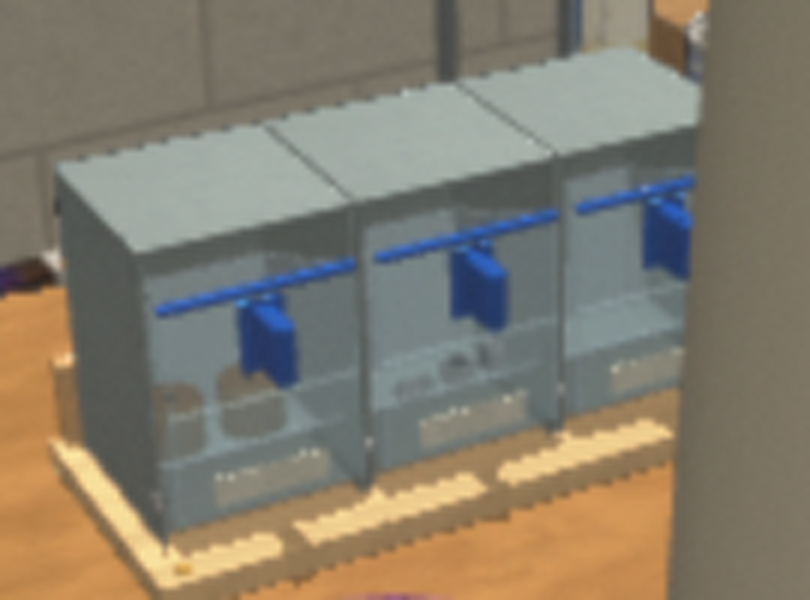

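```bash
python3 -c "
from station import ctrl
print(ctrl.sign_off(), ctrl.get_obs()['time'])"
```

```text
the job is handed in; nothing more can be done
the job is handed in; nothing more can be done
```

The job is handed in at about 45 s: four nuts are in the bare steel dish, the scoop stands on its pan near where it started, and the nut bin is shut.

- **Bin opened:** I pulled the middle bin, the one with the nuts, to its stop. The force rose to about 30 N there.
- **Scooping:** The first scoop brought up only one nut. I tipped it back inside the bin and scooped again, which brought up four.
- **Bin shut:** I pushed it to its closed stop, where the force again rose to about 31 N. In the last pictures its grip and rim match the start pictures.
- **Last pictures:** They show four nuts in the dish and three in the bin, so all seven are accounted for. The other two bins are shut, the jar and the sanding block are where they were, and the gripper is clear of everything.

Two things did not go cleanly:
- **Bin drift:** The second scoop pushed harder than the 8 N the bin is said to withstand, about 17 N. The bin swung back roughly 0.12 rad from its stop, and I did not reopen it before shutting it.
- **Scoop slip:** The scoop turned by roughly 0.15–0.2 rad in the grip. I corrected for this when tipping the nuts out and when setting the scoop down.

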